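Clamp the long chip carrier in the bonder's holder

ROBOT

A 7-joint arm with a two-finger parallel gripper is mounted at the origin on the work surface. World frame = base frame: x ahead of the robot, y to its left, z up, the work surface at z = 0. Lengths are in mm, angles in rad, forces in N, time in s.
With the tool pointing down it reaches from about 400 to 875 mm from the base axis. Payload 4.4 kg.
Tool frame: the origin (TCP) lies on the centre line of the jaws, within the pads' length; the fingertips stand ctrl.nose_length ahead of it and the grasp point (between the pads) lies 6 mm ahead of it (ctrl.nose_length is the distance from the TCP to the fingertips, in mm); z points along the fingers, y is the direction in which the jaws open and shut (so a half turn about z gives the same grasp; the last joint's range is limited). The gripper opens to 85 mm and grips with 20 to 120 N. Pads are 22 mm wide; open, the fingers measure 114 mm over their backs; the gripper's body (76 mm by 85 mm) begins 54 mm behind the grasp point. The pads swing forward as they close: fully open they stand 13 mm farther back than shut.
Start: joints at [1.169, 0.628, 0.038, 1.517, -0.027, 0.996, -0.02], TCP at [214.218, -613.7, 256.313] pointing down, gripper open.
Joint ranges: [-3.06, 3.06], [-0.37, 2.12], [-1.25, 1.32], [0.18, 2.47], [-1.1, 4.24], [0.23, 1.98], [-2.94, 2.94]. Speed limits (rad/s): [2.57, 2.57, 3.14, 3.14, 3.14, 3.14, 3.14].

INTERFACE

Orientations are given as [roll, pitch, yaw] about the fixed x, y, z axes, in that order (R = Rz(yaw) Ry(pitch) Rx(roll)).
In Python, from cell import ctrl, vision gives the robot as it stands. The module is installed in compiled form; this text tells all that it offers.
- The arm moves only by the shell command python3 -m inch 'ROWS'. ROWS is a JSON object of lists of equal length, an entry for each row: "travel": the shift along the tool's x, y, z in cm, a list of three; "twist": the turn about the tool's z in degrees; "fingers": the finger opening in cm, from 0 to 8.54. A call has exactly 10 rows; each row is the pose to reach, as a shift and turn from the pose commanded when the call began, along the tool's axes at that moment; what a row does not reach only later rows make up. A row lasts 1/12 s, in which the tool goes at most 41.7 mm and 7.16 degrees, less where a joint would pass 70% of its speed; a pose out of reach is approached as far as the arm can. A call with a gripper value outside its range is refused whole. The fingers move at their own pace and stop on an object; the grip force is fixed at half the most. Time passes only in rows, so rows that repeat a pose let the fingers close, or fill a call up. It gives the time, the measured TCP pose, the force and the opening at its end, in the units of the state.
- ctrl.read_state(): the state, without advancing time (a new reading comes with each control period).
- vision.get_image(name): name is "side" or "top" or "wrist"; returns a dict with "frame" (400x640x3 uint8, red, green, blue), "fx", "fy", "cx", "cy" (pixels), "position" and "orientation" of the camera in the world. Camera axes: x right, y down, z forward; pixel columns grow to the right and rows downward; lengths in mm; the calibration is good to about 2 mm. A picture is of the moment at which its call begins. There is no depth.
- ctrl.finish_job(): hands the job in, once; it reports no verdict.
The state is a dict: "clock": time; "qpos": joint angles; "qd": joint speeds; "tau": joint torques, N m; "eef_pos": TCP position; "tool_rot": TCP orientation; "force": force on the tool from outside, world axes, zero at the start; "torque": the same for the moment, N m; "width": finger opening in mm.
Only numpy, scipy, OpenCV 4.12 (cv2) and the standard library are available. Lean on these libraries where they do the work, as an engineer would, in place of code of your own. Each camera call takes 0.05 s, during which the arm holds its last target.

TASK

Load the longer chip carrier into the holder: squeeze the release lever to its post, slide the jaw to its widest notch and let go so it latches, then gently lay (not drop) the long carrier flat between the jaws, lengthwise with the slide. Squeeze again, slide the jaw back to the notch that closes it up to the carrier, let it latch, and lastly swing the vacuum valve lever fully over; leave the short carrier, spool and jar alone.

Things in the scene. Friction and masses are not known exactly. Their poses are not given: they have to be found in the camera images.
- holder: Carrier holder, a fixed grey bed plate 150 (x) x 260 (y) x 12 mm. Origin at the centre of its underside, z up; its y axis is the slide direction. Carriers lie on the bed's top, z = 12 mm, between a low guide on the -x side (inner face x = -53, top z = 20) and the notched steel rail on the +x side (x = 54 to 70, top z = 24, y = -31 to 97)
- bed_end (a point): Middle of the foot of the fixed jaw, on the bed's top: holder x = 0, y = -105, z = 12 mm. The fixed jaw is an aluminium bar 100 mm long in x whose face looks along the slide, to +y; its top is 18 mm above the bed. Axes as the holder's
- jaw (a joint): Place of the sliding jaw in m, along holder +y, away from the fixed jaw; clear gap between the jaws = 58 mm + this. Rail notches at 0 (start), 0.02, 0.04, 0.06, 0.08, 0.10 (widest), 3 mm play either way in each. Locked while the pawl is in a notch; about 2 N to slide while squeezed. The jaw is a block 92 x 60 mm (x, y), top 30 mm above the underside. The long carrier belongs to notch 0.06
- squeeze (a joint): Angle in rad of the steel release lever on the sliding jaw: 0 at rest (pawl down in a notch), 0.32 fully squeezed (stop). Hinged 32 mm above the holder's underside, axis along the slide; pulling its top towards the fixed post (holder -x) lifts the pawl, on its +x side, out of the rail: clear above 0.23. A spring returns it: 4 N at the top at first, 9 N at the end
- jaw_grip (a point): Grip centre on the sliding jaw, 76 mm above the holder's underside, midway between post and lever once squeezed. These are upright plates 26 mm wide along the slide, tops at 91 mm. Squeeze along holder x: the fixed post's outer face is 17.5 mm to -x; the lever's is 30.5 mm to +x at rest, about 16 mm when squeezed (48 mm across, then 34). Axes as the holder's
- long_carrier: The longer chip carrier, a loose aluminium plate 80 (x) x 114 (y) x 10 mm, 0.3 kg, with two rows of chips and, at its centre, an upright steel grip rib 14 mm thick in x, 50 mm long in y, reaching from the plate to 45 mm above the underside. Origin at the centre of the underside, z up. Either way round is good
- short_carrier: The shorter chip carrier, same make and rib but the plate is 80 (x) x 74 (y) x 10 mm; not to be moved. Origin at the centre of the underside
- valve (a joint): Angle in rad of the vacuum valve's toggle lever (steel rod, white ball): 0 as found (leaning to its block's -x), 1.0 at the far end (leaning to +x); it stays where it is left
- valve_tip (a point): Centre of the 26 mm ball at the end of the valve lever, 92 mm above the table as found. The 80 mm lever stands on a fixed aluminium block 70 x 50 x 25 mm, hinged 22 mm above the table over the block's middle, and takes about 1 N. It swings in the block's xz plane from -x (the robot's side) to +x; the ball travels 77 mm. This frame's yaw is the block's yaw
- spool: Copper wire spool, 48 mm across, 38 mm high; bystander. Origin at the centre of its underside
- jar: Small amber jar, 48 mm across, 60 mm high; bystander. Origin at the centre of its underside

How it is judged:
By the outcome, as a careful person would: the job done as asked, in the order asked, and still so for the second after the job is handed in, with the robot touching nothing.
It also fails if it takes over 70 s, if anything falls off the work surface, if the arm or the gripper's body presses on something with over 40 N, if the wrist force passes 120 N, or if a joint passes its speed limit or range.

## Working session

There is one attempt and no reset: what is moved stays moved. The work goes in short steps, Python scripts to look and compute and a shell command to move; the robot and the scene stay as the last step left them, time stands still between calls to the robot, and variables do not carry over. Pictures are saved under pics/ and viewed, and the job is handed in when it is done.

```bash
mkdir -p pics
cat > h.py <<'E'
import numpy as np, cv2
from scipy.spatial.transform import Rotation as R
from cell import ctrl, vision
def snap(n,f):
    d=vision.get_image(n); cv2.imwrite('pics/'+f,d['frame'][:,:,::-1]); return d
def camR(d):
    o=np.array(d['orientation'],float)
    return o if o.shape==(3,3) else R.from_euler('xyz',o).as_matrix()
def ray(d,u,v):
    r=camR(d)@np.array([(u-d['cx'])/d['fx'],(v-d['cy'])/d['fy'],1.]); return np.array(d['position'],float),r/np.linalg.norm(r)
def onz(d,u,v,z):
    p,r=ray(d,u,v); return p+r*(z-p[2])/r[2]
def proj(d,P):
    c=camR(d).T@(np.array(P,float)-np.array(d['position'])); return np.array([d['fx']*c[0]/c[2]+d['cx'],d['fy']*c[1]/c[2]+d['cy']])
def tri(a,b):
    (p,r),(q,s)=a,b
    t=np.linalg.lstsq(np.c_[r,-s],q-p,rcond=None)[0]; A=p+r*t[0];B=q+s*t[1]
    return (A+B)/2,np.linalg.norm(A-B)
E
python3 - <<'E'
from h import *
for n in ['top','side','wrist']:
    d=snap(n,n+'0.png'); print(n,{k:d[k] for k in d if k!='frame'})
s=ctrl.read_state(); print(s,ctrl.nose_length)
E
```

```text
top {'fx': 515.0956296870838, 'fy': 515.0956296870838, 'cx': 319.3823723935033, 'cy': 206.03450215292423, 'position': array([ 381.88752465,   -1.40928884, 1201.52572998]), 'orientation': array([-2.97141891,  0.01830408, -1.57329859])}
side {'fx': 421.1008070296363, 'fy': 421.1008070296363, 'cx': 323.7131619707465, 'cy': 197.45663123473025, 'position': array([ 56.43590141, 587.4395602 , 988.09978885]), 'orientation': array([-2.4349432 , -0.01157884, -2.37468635])}
wrist {'fx': 300.1568621853072, 'fy': 300.1568621853072, 'cx': 322.25174593770225, 'cy': 198.54604110563363, 'position': array([ 287.2901142 , -589.01595674,  373.11850549]), 'orientation': array([ 2.83581530e+00,  1.93126826e-03, -1.23491479e+00])}
{'clock': 0.15, 'qpos': array([ 1.16919735,  0.62917269,  0.03844598,  1.51816803, -0.02700729,
        0.9962933 , -0.02000099]), 'qd': array([-0.00057395, -0.00138472,  0.00202541, -0.00295473, -0.00010256,
       -0.00040908,  0.00029739]), 'tau': array([ 1.60867177e-03, -5.63803947e+01,  1.22762382e+00, -1.93653452e+01,
        1.10294181e-02,  7.37475901e-03, -8.17824741e-06]), 'eef_pos': array([ 214.0735324 , -613.25384033,  255.5654613 ]), 'tool_rot': array([-3.14006895e+00,  2.96409224e-06,  3.35795298e-01]), 'force': array([-0.07283087, -0.29874202, -0.26517625]), 'torque': array([ 0.0283533 ,  0.01707718, -0.00152314]), 'width': 85.1035279832872} 25.0
```

View pics/top0.png

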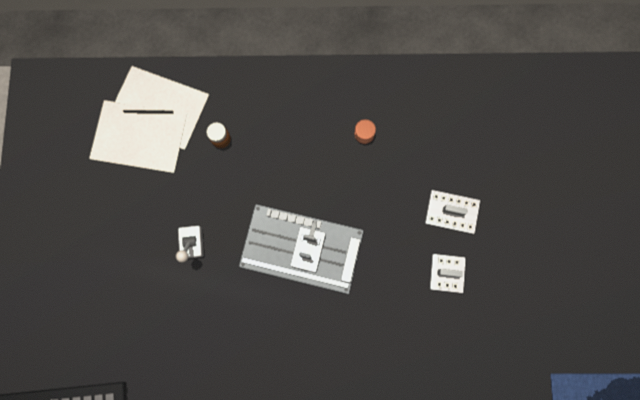

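View pics/side0.png

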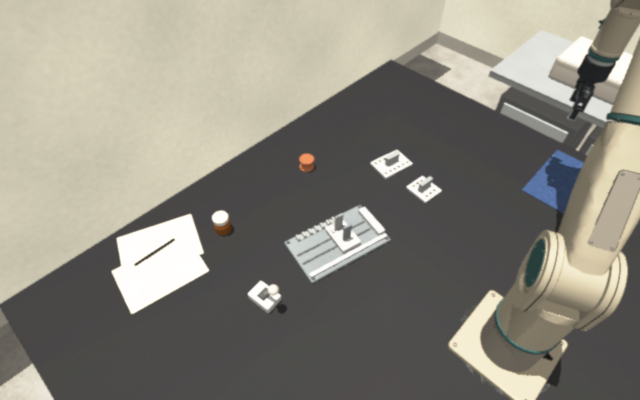

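View pics/wrist0.png

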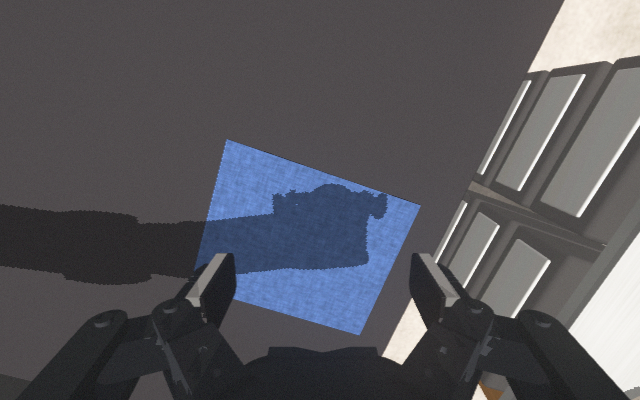

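The top view shows the holder at about (302,248) and the sliding jaw at about (308,248). The long carrier is at (453,211), the short one at (448,272), and the valve block at (190,243) with its ball at (182,256). I'll enlarge crops to measure.

Run:
```python
from h import *
d=cv2.imread('pics/top0.png')
c=d[195:300,230:375]; cv2.imwrite('pics/c1.png',cv2.resize(c,None,fx=5.5,fy=5.5,interpolation=cv2.INTER_CUBIC))
a=cv2.resize(d[180:300,415:490],None,fx=4.5,fy=4.5,interpolation=cv2.INTER_CUBIC); b=cv2.resize(d[180:300,150:225],None,fx=4.5,fy=4.5,interpolation=cv2.INTER_CUBIC)
cv2.imwrite('pics/c2.png',np.hstack([a,b]))
D=vision.get_image('top')
g=cv2.cvtColor(d,cv2.COLOR_BGR2GRAY)
for th in (90,150):
  m=(g>th).astype(np.uint8)
  cs,_=cv2.findContours(m,cv2.RETR_EXTERNAL,cv2.CHAIN_APPROX_NONE)
  for k in cs:
    if cv2.contourArea(k)<150: continue
    r=cv2.minAreaRect(k); 
    if not(180<r[0][0]<500 and 150<r[0][1]<310): continue
    h=11 if r[0][0]>400 else (12 if r[0][0]>230 else 25)
    P=np.array([onz(D,*p,h)[:2] for p in cv2.boxPoints(r)])
    print(th,np.round(r[0],1),P.mean(0).round(1),[np.round(np.linalg.norm(P[i]-P[i-1]),1) for i in (1,2)],np.round(np.degrees(np.arctan2(*(P[1]-P[0])[::-1])),1), P.round(0).tolist())
```

```text
90 [447.6 273. ] [ 429.9 -272.6] [np.float64(85.5), np.float64(79.3)] -7.9 [[392.0, -227.0], [476.0, -239.0], [468.0, -318.0], [384.0, -305.0]]
90 [188. 243.] [499.8 322.2] [np.float64(60.5), np.float64(83.0)] -90.3 [[541.0, 354.0], [541.0, 294.0], [458.0, 291.0], [458.0, 350.0]]
90 [301.  248.3] [488.3  63.2] [np.float64(153.2), np.float64(266.4)] -12.4 [[445.0, 208.0], [595.0, 175.0], [530.0, -84.0], [384.0, -46.0]]
90 [452.6 211.4] [ 572.3 -290.5] [np.float64(85.1), np.float64(120.1)] -13.8 [[544.0, -222.0], [627.0, -242.0], [600.0, -360.0], [518.0, -338.0]]
150 [447.4 273. ] [ 430.1 -272.1] [np.float64(82.9), np.float64(75.6)] -6.5 [[392.0, -230.0], [474.0, -239.0], [468.0, -315.0], [386.0, -304.0]]
150 [188. 243.] [499.8 322.1] [np.float64(55.8), np.float64(78.4)] -90.3 [[539.0, 352.0], [539.0, 296.0], [460.0, 293.0], [461.0, 348.0]]
150 [301.3 248.2] [488.7  62.7] [np.float64(148.1), np.float64(261.8)] -12.7 [[448.0, 205.0], [592.0, 172.0], [528.0, -82.0], [386.0, -45.0]]
150 [452.5 211.4] [ 572.3 -290.3] [np.float64(81.6), np.float64(116.9)] -13.8 [[545.0, -224.0], [625.0, -243.0], [599.0, -357.0], [520.0, -337.0]]
```

View pics/c1.png

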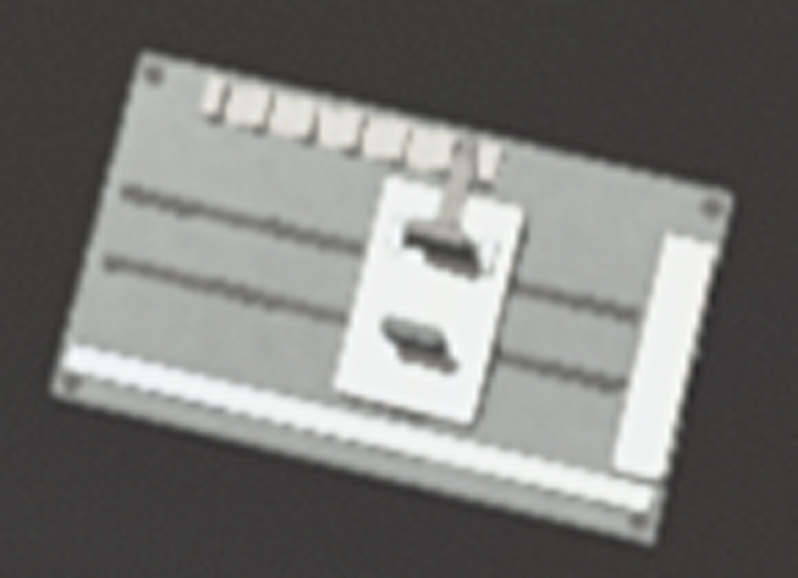

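View pics/c2.png

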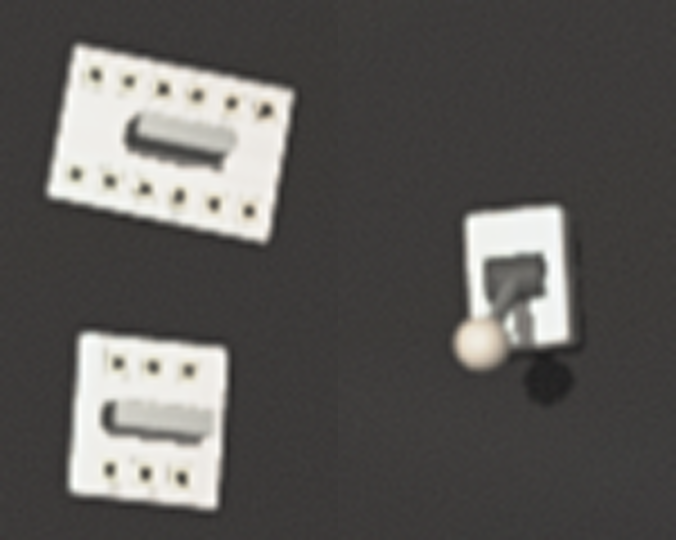

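Run:
```python
from h import *
D=vision.get_image('top'); d=D['frame']; g=cv2.GaussianBlur(cv2.cvtColor(d,cv2.COLOR_RGB2GRAY),(3,3),0)
G=cv2.resize(g,None,fx=4,fy=4,interpolation=cv2.INTER_CUBIC)
def rect(mask,off,z,name):
  cs,_=cv2.findContours(mask,cv2.RETR_EXTERNAL,cv2.CHAIN_APPROX_NONE)
  k=max(cs,key=cv2.contourArea)[:,0,:].astype(float)
  P=np.array([onz(D,(u+off[0]*4+.5)/4-.5,(v+off[1]*4+.5)/4-.5,z)[:2] for u,v in k],np.float32)
  r=cv2.minAreaRect(P); print(name,np.round(r[0],1),np.round(r[1],1),round(r[2],2))
def box(n,x0,x1,y0,y1,z,th):
  rect((G[y0*4:y1*4,x0*4:x1*4]>th).astype(np.uint8),(x0,y0),z,n)
for th in (110,130):
  box('holder',230,375,195,300,12,th); box('long',415,490,185,240,10,th); box('short',420,480,245,300,10,th)
  box('valve',150,225,215,250,25,th)
box('jaw',288,330,222,275,30,215)
box('fixed',338,370,230,290,30,215)
for i in [(188,243)]: pass
```

```text
holder [488.6  62.9] [261.1 151. ] 76.07
long [ 572.6 -290.4] [117.9  84.7] 77.39
short [ 430.2 -272.4] [78.2 84.5] 83.54
valve [511.6 319.9] [58.1 53.6] 4.74
holder [488.6  62.7] [259.3 149.3] 76.08
long [ 572.6 -290.4] [116.7  83.2] 77.48
short [ 430.1 -272.6] [76.8 83.2] 83.37
valve [510.9 320. ] [57.6 52.1] 5.67
jaw [484.9  47.1] [57.6 90. ] 76.03
fixed [460.8 -49.8] [19.7 97.9] 76.06
```

Run:
```python
from h import *
D=vision.get_image('top'); S=vision.get_image('side')
th=-np.radians(13.93); O=np.array([488.6,62.8,0]); Rz=R.from_euler('z',th).as_matrix()
H=lambda x,y,z: O+Rz@np.array([x,y,z])
out=[]
for d,(x0,x1,y0,y1),n in ((D,(280,340,215,280),'t'),(S,(310,370,195,260),'s')):
  f=8; im=cv2.resize(np.ascontiguousarray(d['frame'][y0:y1,x0:x1,::-1]),None,fx=f,fy=f,interpolation=cv2.INTER_CUBIC); im2=im.copy()
  def dr(pts,col):
    p=[((proj(d,H(*q))-[x0,y0]+.5)*f-.5).astype(int) for q in pts]
    cv2.polylines(im2,[np.array(p)],True,col,1)
  for y in (-17,):
    dr([(-17.5,y-13,91),(-17.5,y+13,91),(-17.5,y+13,30),(-17.5,y-13,30)],(0,0,255))
    dr([(30.5,y-13,91),(30.5,y+13,91),(20,y+13,32),(20,y-13,32)],(0,200,0))
  out.append(np.hstack([im,im2])); cv2.imwrite('pics/ov%s.png'%n,cv2.resize(out[-1],(800,int(800*out[-1].shape[0]/out[-1].shape[1]))))
```

```text
(no output)
```

View pics/ovt.png

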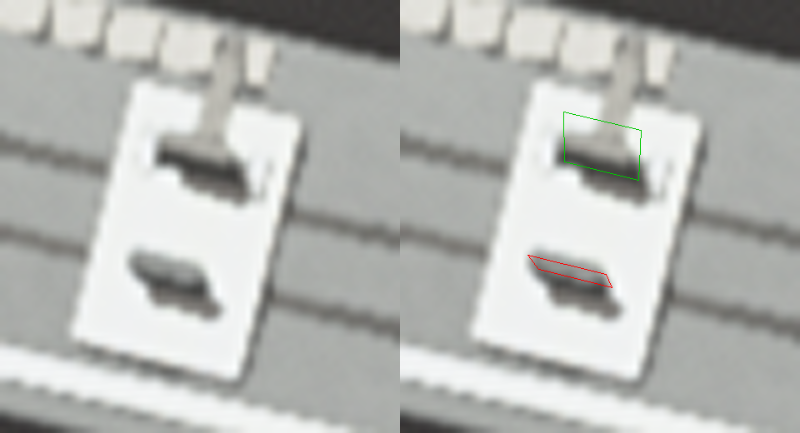

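View pics/ovs.png

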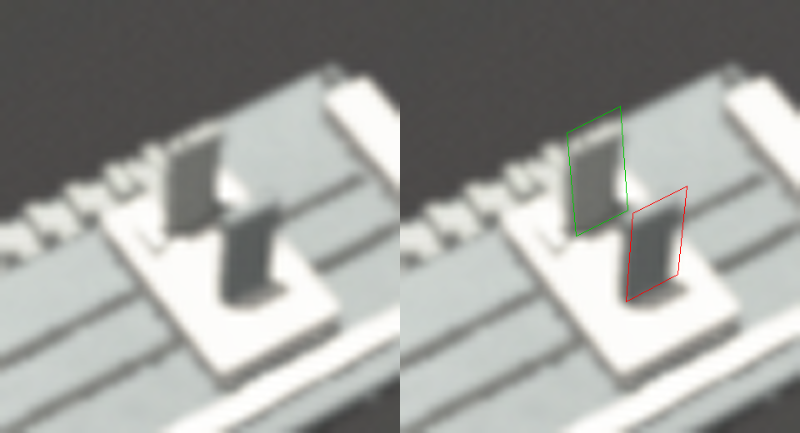

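The side-view overlay puts the post and lever near where the model says, within a few mm. The top view gives holder (488.6, 62.8) with yaw -13.9°. In that frame the jaw centre is at x≈0, y≈-16.5, which matches a 58 mm gap. Next I move above the jaw and look with the wrist camera.

```bash
cat >> h.py <<'E'
O=np.array([488.6,62.8,0]); TH=-13.93; RH=R.from_euler('z',TH,degrees=True).as_matrix()
H=lambda x,y,z: O+RH@np.array([x,y,z])
inH=lambda P: RH.T@(np.asarray(P)-O)
def go(P,xang=None):
    s=ctrl.read_state(); M=R.from_euler('xyz',s['tool_rot']).as_matrix()
    t=M.T@(np.array(P,float)-s['eef_pos'])/10
    a=np.degrees(np.arctan2(M[1,0],M[0,0])); 
    tw=None if xang is None else -((xang-a+180)%360-180)
    print('travel cm',t.round(2),'twist',tw if tw is None else round(tw,2),'| now',s['eef_pos'].round(1),'ang',round(a,2),'w',round(s['width'],1),'F',np.round(s['force'],1),'t',round(s['clock'],2))
E
python3 -c "
from h import *
go(H(0,-17,200),76.07)"
```

```text
travel cm [ 47.27 -53.39   5.63] twist -56.83 | now [ 214.2 -613.6  256.1] ang 19.24 w 85.5 F [ 0.7 -0.2  0.9] t 0.35
```

```bash
python3 -m inch '{"travel":[[23.6,-26.7,0],[23.6,-26.7,0],[23.6,-26.7,0],[23.6,-26.7,0],[23.6,-26.7,0],[23.6,-26.7,0],[23.6,-26.7,0],[23.6,-26.7,0],[23.6,-26.7,0],[23.6,-26.7,0]],"twist":[-6,-12,-18,-24,-30,-36,-42,-48,-56.8,-56.8],"fingers":[8.5,8.5,8.5,8.5,8.5,8.5,8.5,8.5,8.5,8.5]}'
python3 -c "
from h import *
go(H(0,-17,200),76.07)"
```

```text
clock: 1.18
eef_pos: [351.4, -278.5, 256.8]
tool_rot: [3.141, -0.002, 1.341]
force: [0.2, 0.3, 0.6]
width: 85.2
travel cm [34.64  5.57  5.77] twist 0.78 | now [ 351.4 -278.5  256.8] ang 76.85 w 85.2 F [0.2 0.3 0.6] t 1.18
```

```bash
python3 -m inch '{"travel":[[3.5,0.6,0],[7,1.2,0.5],[10.5,1.8,1],[14,2.4,2],[17.5,3,3],[21,3.5,4],[24.5,4,5],[28,4.6,5.5],[31.5,5.1,5.8],[34.6,5.6,5.8]],"twist":[0,0,0,0,0,0,0,0.4,0.8,0.8],"fingers":[8.5,8.5,8.5,8.5,8.5,8.5,8.5,8.5,8.5,8.5]}'
python3 -c "
from h import *
go(H(0,-17,200),76.07)
d=snap('wrist','w1.png');print(d['position'],d['orientation'])"
```

```text
clock: 2.02
eef_pos: [487.5, 40.0, 197.7]
tool_rot: [-3.141, 0.0, 1.313]
force: [0.5, -0.8, 0.1]
width: 84.8
travel cm [ 0.53 -0.45 -0.23] twist -0.87 | now [487.5  40.  197.7] ang 75.2 w 84.8 F [ 0.5 -0.8  0.1] t 2.02
[507.74727261 113.39942584 315.29608357] [ 2.83585599e+00  7.95490651e-04 -2.58231091e-01]
```

View pics/w1.png

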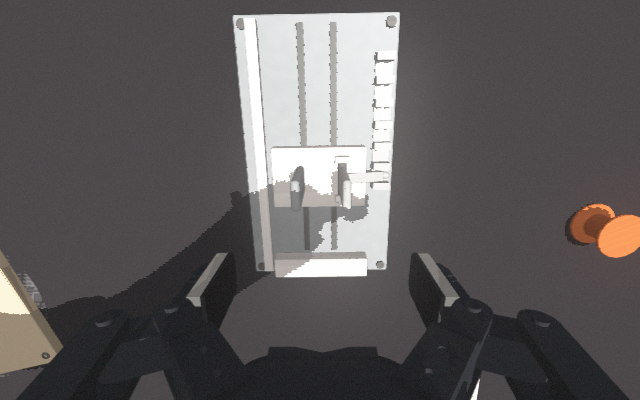

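Run:
```python
from h import *
i=cv2.imread('pics/w1.png')[135:225,255:400]; cv2.imwrite('pics/w1c.png',cv2.resize(i,None,fx=5.5,fy=5.5,interpolation=cv2.INTER_CUBIC))
```

```text
(no output)
```

View pics/w1c.png

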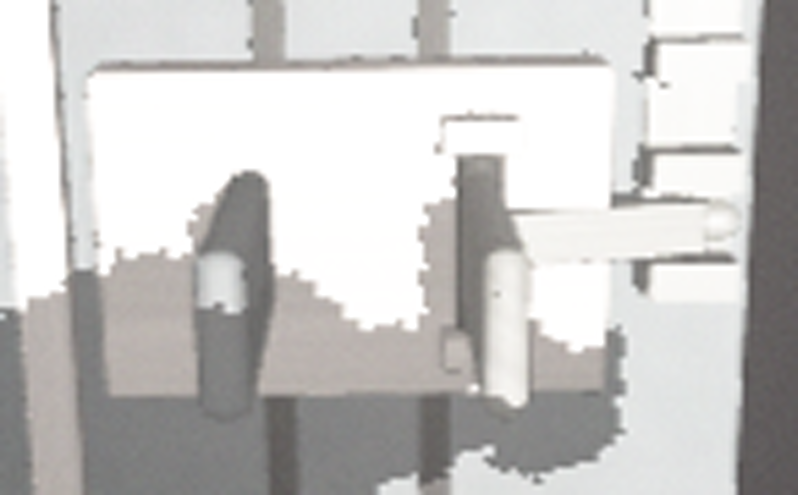

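Post top spans crop x 197–245 and y 250–415. The lever's outer edge is at crop x≈528, with y 250–405.

Run:
```python
from h import *
d=vision.get_image('wrist')
for u,v in [(197,252),(197,415),(245,330),(528,252),(528,405),(486,330)]:
    print((u,v),inH(onz(d,u/5.5+255,v/5.5+135,91)).round(1))
for u,v in [(88,68),(610,62),(610,385),(105,395)]:
    print((u,v),inH(onz(d,u/5.5+255,v/5.5+135,30)).round(1))
go(H(0,-17,140),76.07)
```

```text
(197, 252) [-17.2   5.9  91. ]
(197, 415) [-18.1 -18.3  91. ]
(245, 330) [-10.8  -5.6  91. ]
(528, 252) [29.3  5.5 91. ]
(528, 405) [ 29.8 -17.2  91. ]
(486, 330) [23.6 -5.8 91. ]
(88, 68) [-41.2  23.8  30. ]
(610, 62) [48.9 24.2 30. ]
(610, 385) [ 50.9 -34.5  30. ]
(105, 395) [-41.5 -35.7  30. ]
travel cm [ 0.06 -0.56  5.85] twist -0.43 | now [489.6  44.1 198.5] ang 75.64 w 84.4 F [-0.3  0.3 -0.1] t 2.12
```

```bash
python3 -m inch '{"travel":[[0,-0.2,1],[0,-0.4,2],[0,-0.5,3],[0,-0.5,4],[0,-0.5,4],[0,-0.5,4],[0,-0.5,4],[0,-0.5,4],[0,-0.5,4],[0,-0.5,4]],"twist":[-0.4,-0.4,-0.4,-0.4,-0.4,-0.4,-0.4,-0.4,-0.4,-0.4],"fingers":[8.5,8.5,8.5,8.5,8.5,8.5,8.5,8.5,8.5,8.5]}'
python3 - <<'E'
from h import *
go(H(0,-17,82),76.07)
d=snap('wrist','w2.png');print(d['position'],d['orientation'])
i=cv2.imread('pics/w2.png')[120:260,240:420]; cv2.imwrite('pics/w2c.png',cv2.resize(i,None,fx=4,fy=4,interpolation=cv2.INTER_CUBIC))
go(H(0,-17,82),76.07)
E
```

```text
clock: 2.95
eef_pos: [482.3, 39.6, 158.8]
tool_rot: [3.141, -0.0, 1.32]
force: [-0.4, -0.4, -0.9]
width: 84.9
travel cm [0.7  0.04 7.68] twist -0.44 | now [482.3  39.6 158.8] ang 75.63 w 84.9 F [-0.4 -0.4 -0.9] t 2.95
[501.88202525 113.14427814 276.44012781] [ 2.83637697e+00 -6.70921837e-04 -2.50797195e-01]
travel cm [0.7  0.04 7.67] twist -0.44 | now [482.3  39.7 158.7] ang 75.63 w 84.8 F [-0.8 -0.5  0.1] t 3.0
```

View pics/w2c.png

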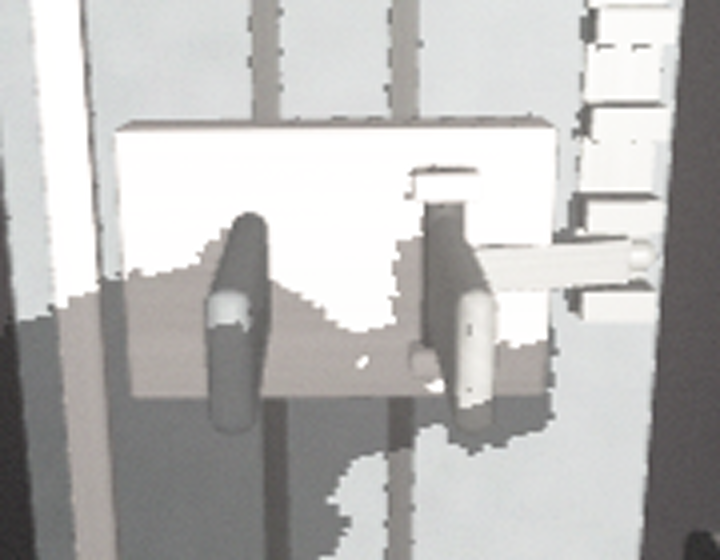

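Run:
```python
from h import *
d=vision.get_image('wrist')
f=lambda u,v,z:inH(onz(d,(u+.5)/4-.5+240,(v+.5)/4-.5+120,z)).round(1)
for u,v in [(206,292),(206,432),(252,360),(495,292),(493,430),(455,360)]: print((u,v),f(u,v,91))
for u,v in [(116,130),(554,126),(548,395),(131,397)]: print((u,v),f(u,v,30))
print(f(84,0,20),f(98,300,20),'guide x -53')
```

```text
(206, 292) [-19.6  -2.2  91. ]
(206, 432) [-20.6 -26.5  91. ]
(252, 360) [-12.6 -13.8  91. ]
(495, 292) [26.8 -2.5 91. ]
(493, 430) [ 27.3 -26.5  91. ]
(455, 360) [ 20.7 -14.1  91. ]
(116, 130) [-43.5  14.7  30. ]
(554, 126) [46.3 14.9 30. ]
(548, 395) [ 47.9 -44.2  30. ]
(131, 397) [-43.8 -43.9  30. ]
[-50.2  40.1  20. ] [-51.6 -24.6  20. ] guide x -53
```

Wrist view: the post's outer face is at x≈-20 and the lever's at 27, centred at y≈-14.5, so the grip centre is about (-3,-15) in the holder frame. I descend and squeeze.

```bash
python3 -c "
from h import *
go(H(-2.7,-15.5,81),76.07)"
```

```text
travel cm [ 0.85 -0.22  7.76] twist -0.44 | now [482.2  39.7 158.6] ang 75.63 w 85.0 F [ 0.3 -0.2  0.3] t 3.05
```

```bash
python3 -m inch '{"travel":[[0.4,-0.1,1],[0.8,-0.2,2],[0.85,-0.2,3],[0.85,-0.2,4],[0.85,-0.2,5],[0.85,-0.2,6],[0.85,-0.2,7],[0.85,-0.2,7.5],[0.85,-0.2,7.75],[0.85,-0.2,7.75]],"twist":[-0.4,-0.4,-0.4,-0.4,-0.4,-0.4,-0.4,-0.4,-0.4,-0.4],"fingers":[8.5,8.5,8.5,8.5,8.5,8.5,8.5,8.5,8.5,8.5]}'
python3 -m inch '{"travel":[[0,0,0],[0,0,0],[0,0,0],[0,0,0],[0,0,0],[0,0,0],[0,0,0],[0,0,0],[0,0,0],[0,0,0]],"twist":[0,0,0,0,0,0,0,0,0,0],"fingers":[6,5,4,3,2,2,2,2,2,2]}'
python3 - <<'E'
from h import *
go(H(-2.7,84.5,81),76.07)
print(inH(ctrl.read_state()['eef_pos']))
snap('wrist','w3.png')
E
```

```text
clock: 3.88
eef_pos: [481.9, 48.3, 80.2]
tool_rot: [-3.141, 0.0, 1.327]
force: [0.5, 0.2, -0.3]
width: 84.8
clock: 4.72
eef_pos: [482.8, 49.0, 83.1]
tool_rot: [3.139, -0.001, 1.328]
force: [-5.9, 1.3, 20.0]
width: 36.6
travel cm [ 9.93 -0.04  0.22] twist 0.01 | now [482.8  49.   83.1] ang 76.08 w 36.6 F [-5.9  1.3 20. ] t 4.72
[ -2.33485978 -14.83266291  83.06533456]
```

View pics/w3.png

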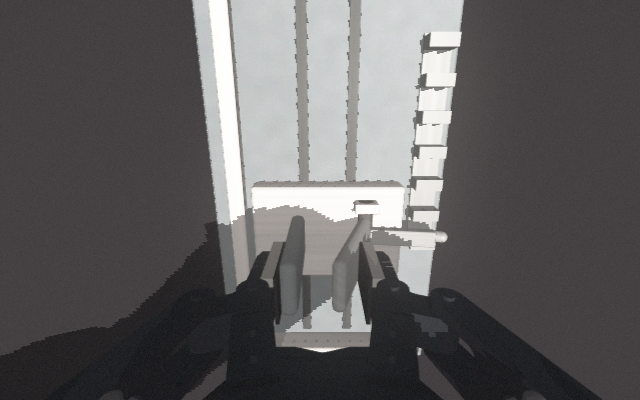

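```bash
python3 -m inch '{"travel":[[0,0,0],[0,0,0],[0,0,-0.1],[0,0,-0.1],[0,0,-0.2],[0,0,-0.2],[0,0,-0.2],[0,0,-0.2],[0,0,-0.2],[0,0,-0.2]],"twist":[0,0,0,0,0,0,0,0,0,0],"fingers":[2,2,2,2,2,2,2,2,2,2]}'
python3 - <<'E'
from h import *
go(H(-2.7,84.5,81),76.07)
snap('wrist','w4.png')
E
```

```text
clock: 5.6
eef_pos: [482.7, 48.8, 83.2]
tool_rot: [3.141, -0.001, 1.328]
force: [-3.2, 2.3, 4.6]
width: 36.2
travel cm [ 9.95 -0.03  0.23] twist -0.01 | now [482.7  48.8  83.2] ang 76.06 w 36.2 F [-3.2  2.3  4.6] t 5.6
```

View pics/w4.png

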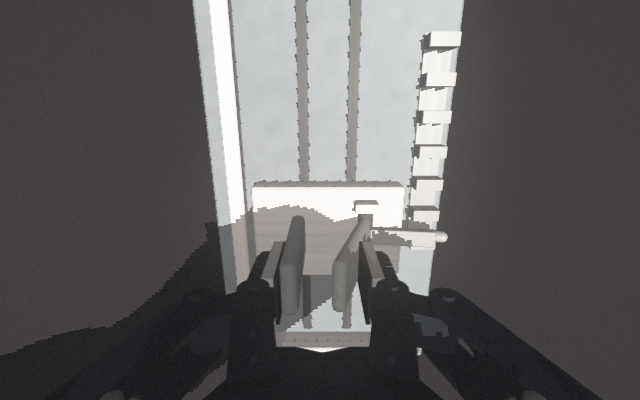

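The opening holds at 36.2 mm, so the lever is at its stop with the pads touching at an edge. I slide +100 mm, starting slowly to watch the force.

```bash
python3 -m inch '{"travel":[[0.1,0,0],[0.2,0,0],[0.4,0,0],[0.6,0,0],[0.8,0,0],[1,0,0],[1.2,0,0],[1.4,0,0],[1.5,0,0],[1.5,0,0]],"twist":[0,0,0,0,0,0,0,0,0,0],"fingers":[2,2,2,2,2,2,2,2,2,2]}'
python3 - <<'E'
from h import *
go(H(-2.5,85.2,83),76.07); print(inH(ctrl.read_state()['eef_pos']))
snap('wrist','w5.png')
E
```

```text
clock: 6.48
eef_pos: [486.1, 62.5, 83.1]
tool_rot: [3.141, 0.001, 1.327]
force: [-2.8, -0.4, 7.1]
width: 36.2
travel cm [ 8.61 -0.02  0.01] twist -0.03 | now [486.1  62.5  83.1] ang 76.04 w 36.2 F [-2.8 -0.4  7.1] t 6.48
[-2.39496394 -0.88341865 83.14689515]
```

View pics/w5.png

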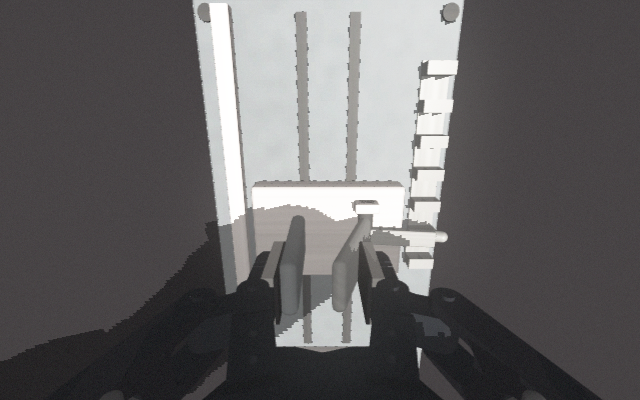

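The jaw moves with the gripper at low force, so I carry on to +100.

```bash
python3 -m inch '{"travel":[[0.4,0,0],[1.2,0,0],[2.2,0,0],[3.3,0,0],[4.4,0,0],[5.5,0,0],[6.6,0,0],[7.6,0,0],[8.3,0,0],[8.6,0,0]],"twist":[0,0,0,0,0,0,0,0,0,0],"fingers":[2,2,2,2,2,2,2,2,2,2]}'
python3 - <<'E'
from h import *
go(H(-2.5,85.2,83),76.07); print(inH(ctrl.read_state()['eef_pos']))
d=snap('top','t2.png');print(ctrl.read_state()['eef_pos'])
i=cv2.imread('pics/t2.png')[195:300,230:375]; cv2.imwrite('pics/t2c.png',cv2.resize(i,None,fx=5.5,fy=5.5,interpolation=cv2.INTER_CUBIC))
snap('wrist','w6.png'); print(inH(ctrl.read_state()['eef_pos']))
E
```

```text
clock: 7.37
eef_pos: [507.0, 147.0, 83.2]
tool_rot: [3.141, 0.0, 1.328]
force: [-3.7, -0.9, 6.4]
width: 36.0
travel cm [-0.09 -0.    0.02] twist 0.03 | now [507.  147.   83.2] ang 76.1 w 36.0 F [-3.7 -0.9  6.4] t 7.37
[-2.45234864 86.12413838 83.1779262 ]
[507.06993893 147.35170151  83.20200438]
[-2.41076041 86.46011193 83.19304112]
```

View pics/t2c.png

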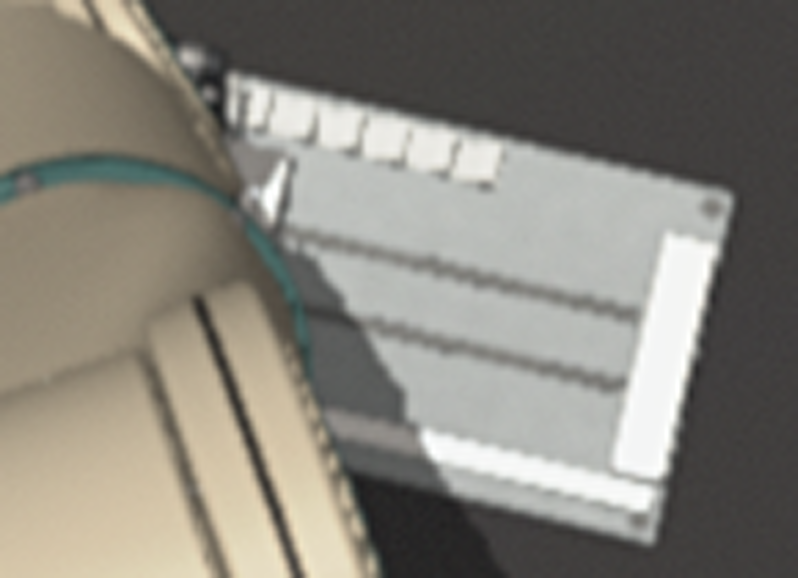

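View pics/w6.png

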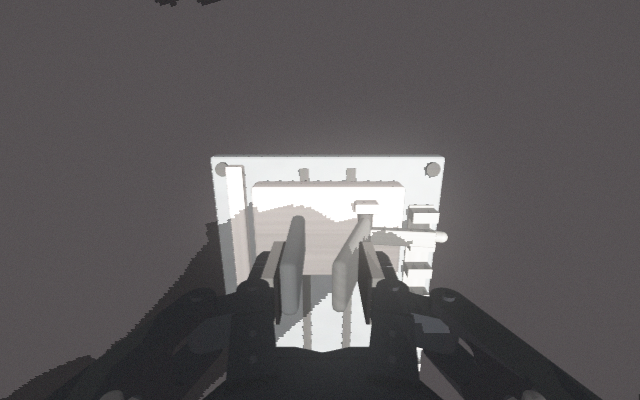

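The TCP moved 101.3 mm and the pawl stands over the last notch. I back off 1 mm and release.

```bash
python3 -m inch '{"travel":[[-0.1,0,0],[-0.1,0,0],[-0.1,0,0],[-0.1,0,0],[-0.1,0,0],[-0.1,0,0],[-0.1,0,0],[-0.1,0,0],[-0.1,0,0],[-0.1,0,0]],"twist":[0,0,0,0,0,0,0,0,0,0],"fingers":[3.8,4.2,4.6,5,5.5,6,7,8,8.5,8.5]}'
python3 -m inch '{"travel":[[0,0,-1],[0,0,-2.5],[0,0,-4.5],[0,0,-6.5],[0,0,-8],[0,0,-9],[0,0,-9],[0,0,-9],[0,0,-9],[0,0,-9]],"twist":[0,0,0,0,0,0,0,0,0,0],"fingers":[8.5,8.5,8.5,8.5,8.5,8.5,8.5,8.5,8.5,8.5]}'
python3 - <<'E'
from h import *
d=snap('wrist','w7.png')
i=cv2.imread('pics/w7.png')[80:300,200:480]; cv2.imwrite('pics/w7c.png',cv2.resize(i,None,fx=2.8,fy=2.8,interpolation=cv2.INTER_CUBIC))
go([572.6,-290.4,180],77.45)
E
```

```text
clock: 8.3
eef_pos: [505.8, 145.4, 82.7]
tool_rot: [-3.141, 0.001, 1.327]
force: [-0.4, -0.2, 0.0]
width: 85.0
clock: 9.13
eef_pos: [505.7, 145.2, 171.9]
tool_rot: [-3.14, 0.001, 1.327]
force: [0.2, 0.2, 0.3]
width: 84.9
travel cm [-40.67  17.    -0.8 ] twist -1.41 | now [505.7 145.3 171.9] ang 76.04 w 84.9 F [ 1.2  0.6 -0.8] t 9.18
```

View pics/w7c.png

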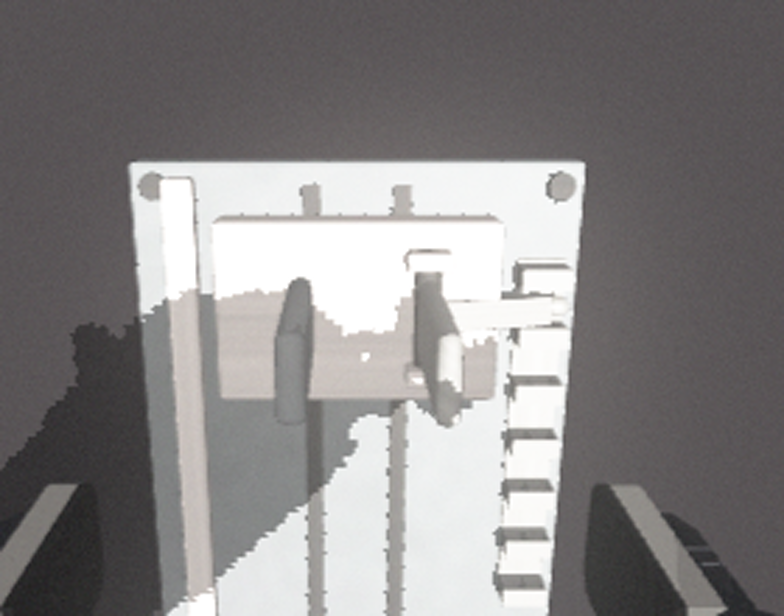

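The wrist view shows the pawl seated in the last notch, with five empty notches below it, and the lever back at rest. Now to the long carrier.

```bash
python3 -m inch '{"travel":[[-3.5,1.5,0],[-7.5,3.1,0],[-11.5,4.8,0],[-15,6.3,0],[-18.5,7.8,0],[-22,9.2,0],[-25.5,10.7,0],[-29,12.1,0],[-32.5,13.6,0],[-36,15,0]],"twist":[0,0,0,0,-1,-1.4,-1.4,-1.4,-1.4,-1.4],"fingers":[8.5,8.5,8.5,8.5,8.5,8.5,8.5,8.5,8.5,8.5]}'
python3 -m inch '{"travel":[[-1.5,0.7,0],[-3,1.3,0],[-4,1.7,0],[-4.6,2,0.5],[-4.7,2,1.5],[-4.7,2,2],[-4.7,2,2],[-4.7,2,2],[-4.7,2,2],[-4.7,2,2]],"twist":[0,0,0,0,0,0,0,0,0,0],"fingers":[8.5,8.5,8.5,8.5,8.5,8.5,8.5,8.5,8.5,8.5]}'
python3 - <<'E'
from h import *
d=snap('wrist','w8.png')
go([572.6,-290.4,150],77.45)
E
```

```text
clock: 10.02
eef_pos: [564.7, -241.9, 171.9]
tool_rot: [-3.14, -0.0, 1.351]
force: [0.4, -0.3, -0.4]
width: 84.7
clock: 10.85
eef_pos: [574.8, -289.6, 153.2]
tool_rot: [3.141, -0.0, 1.353]
force: [0.4, 1.6, -0.4]
width: 85.3
travel cm [-0.1  -0.2   0.33] twist 0.03 | now [ 574.7 -289.8  153.3] ang 77.48 w 84.9 F [-0.3 -0.3  0.5] t 10.9
```

View pics/w8.png

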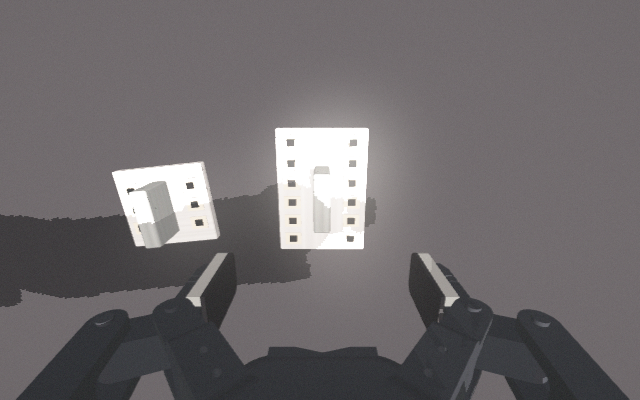

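Carrier plate corners are at (276,128), (369,128), (364,249) and (281,249). The rib spans about (313–331, 167–232). Measuring with the wrist camera.

Run:
```python
from h import *
i=cv2.imread('pics/w8.png')[120:260,265:380]; cv2.imwrite('pics/w8c.png',cv2.resize(i,None,fx=4.2,fy=4.2,interpolation=cv2.INTER_CUBIC))
d=vision.get_image('wrist'); g=cv2.cvtColor(d['frame'],cv2.COLOR_RGB2GRAY)
m=(g>150).astype(np.uint8); m[:, :265]=0; m[:,380:]=0; m[262:]=0
k=max(cv2.findContours(m,0,1)[0],key=cv2.contourArea)[:,0]
P=np.array([onz(d,u,v,10)[:2] for u,v in k],np.float32); r=cv2.minAreaRect(P); print(r)
```

```text
((580.585693359375, -288.01214599609375), (120.27565002441406, 91.49967193603516), 77.37628173828125)
```

View pics/w8c.png

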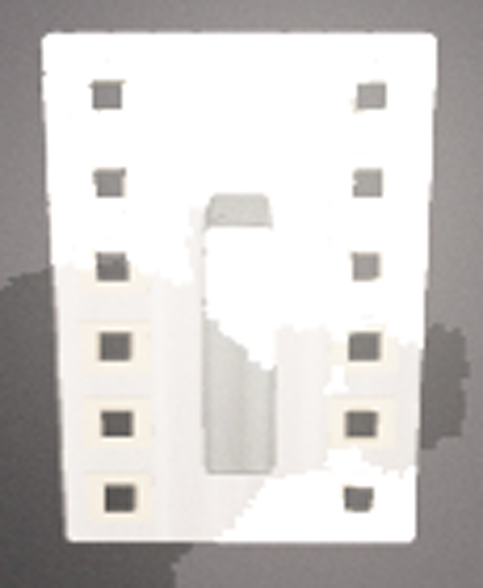

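Run:
```python
from h import *
d=vision.get_image('wrist')
f=lambda u,v,z: onz(d,(u+.5)/4.2-.5+265,(v+.5)/4.2-.5+120,z)[:2]
C=np.array([f(*p,10) for p in [(42,33),(437,33),(415,542),(67,542)]]); B=np.array([f(*p,45) for p in [(204,228),(272,228),(275,472),(204,472)]])
for Q in (C,B): print(Q.mean(0).round(1),[np.linalg.norm(Q[i]-Q[i-1]).round(1) for i in range(4)],np.degrees(np.arctan2(*(Q[1]-Q[0])[::-1])).round(1))
go([572.6,-290.4,44],77.45)
```

```text
[ 575.1 -290. ] [np.float64(113.8), np.float64(79.8), np.float64(113.8), np.float64(79.7)] -12.5
[ 574.9 -289.6] [np.float64(48.6), np.float64(12.5), np.float64(48.6), np.float64(13.8)] -12.5
travel cm [-0.07 -0.2  10.92] twist 0.01 | now [ 574.6 -290.1  153.3] ang 77.46 w 85.1 F [ 0.2  0.3 -0.4] t 11.0
```

```bash
python3 -m inch '{"travel":[[0,0,1],[0,-0.1,2.5],[0,-0.1,4],[0,-0.1,5.5],[0,-0.1,7],[0,-0.1,8.5],[0,-0.1,9.7],[0,-0.1,10.5],[0,-0.1,10.8],[0,-0.1,10.8]],"twist":[0,0,0,0,0,0,0,0,0,0],"fingers":[8.5,8.5,8.5,8.5,8.5,8.5,8.5,8.5,8.5,8.5]}'
python3 -m inch '{"travel":[[0,0,0],[0,0,0],[0,0,0],[0,0,0],[0,0,0],[0,0,0],[0,0,0],[0,0,0],[0,0,0],[0,0,0]],"twist":[0,0,0,0,0,0,0,0,0,0],"fingers":[6,5,4,3,2.5,2,1.5,1,1,1]}'
python3 -m inch '{"travel":[[0,0,0],[0,0,0],[0,0,0],[0,0,0],[0,0,-0.1],[0,0,-0.2],[0,0,-0.3],[0,0,-0.4],[0,0,-0.5],[0,0,-0.5]],"twist":[0,0,0,0,0,0,0,0,0,0],"fingers":[1,1,1,1,1,1,1,1,1,1]}'
python3 - <<'E'
from h import *
d=snap('wrist','w9.png'); print(ctrl.read_state()['force'],ctrl.read_state()['eef_pos'])
E
```

```text
clock: 11.83
eef_pos: [573.0, -289.9, 44.0]
tool_rot: [-3.14, -0.0, 1.352]
force: [-0.6, 0.3, -0.5]
width: 85.1
clock: 12.67
eef_pos: [573.9, -290.3, 45.2]
tool_rot: [3.14, 0.0, 1.352]
force: [0.4, -0.4, 3.8]
width: 12.7
clock: 13.5
eef_pos: [573.1, -290.0, 49.7]
tool_rot: [-3.141, -0.0, 1.351]
force: [0.3, -0.1, -3.6]
width: 13.0
[ 0.4937597  -0.63910225 -3.4490123 ] [ 573.26585804 -290.06333906   49.71055323]
```

View pics/w9.png

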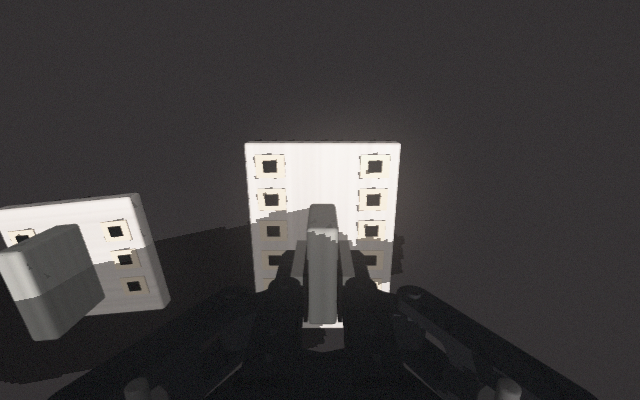

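The carrier is held: opening 13 mm, 3.5 N weight. The far plate edge is at (246,143)–(400,143). I use it to get the carrier centre relative to the TCP.

Run:
```python
from h import *
d=vision.get_image('wrist'); s=ctrl.read_state(); M=R.from_euler('xyz',s['tool_rot']).as_matrix()
for zz in (13.5,15):
  for p in [(246,143),(400,143)]:
    print(zz,p,(M.T@(onz(d,*p,zz)-s['eef_pos'])).round(1),'expect x 57, y -/+40')
go([573,-290,160],76.07)
```

```text
13.5 (246, 143) [ 57.2 -38.   36.2] expect x 57, y -/+40
13.5 (400, 143) [57.2 40.2 36.2] expect x 57, y -/+40
15 (246, 143) [ 57.3 -37.7  34.7] expect x 57, y -/+40
15 (400, 143) [57.4 39.8 34.7] expect x 57, y -/+40
travel cm [  0.    -0.03 -11.03] twist 1.37 | now [ 573.3 -290.    49.7] ang 77.44 w 13.1 F [-0.4 -0.4 -3.9] t 13.6
```

The carrier is centred on the TCP to within 0.3 mm along its length. Lift, then carry.

```bash
python3 -m inch '{"travel":[[0,0,-0.3],[0,0,-0.8],[0,0,-1.6],[0,0,-2.6],[0,0,-3.8],[0,0,-5],[0,0,-6.2],[0,0,-7.2],[0,0,-7.8],[0,0,-8]],"twist":[0,0,0,0,0,0.3,0.6,0.9,1.2,1.4],"fingers":[1,1,1,1,1,1,1,1,1,1]}'
python3 -c "
from h import *
go(H(0,-45.5,130),76.07)"
```

```text
clock: 14.43
eef_pos: [574.1, -290.4, 131.6]
tool_rot: [3.139, 0.0, 1.327]
force: [0.3, -0.6, -2.9]
width: 13.1
travel cm [ 27.66 -16.84   0.11] twist -0.06 | now [ 574.1 -290.4  131.6] ang 76.01 w 13.1 F [ 0.3 -0.6 -2.9] t 14.43
```

```bash
python3 -m inch '{"travel":[[0.6,-0.4,0],[1.8,-1.1,0],[3.6,-2.2,0],[5.6,-3.4,0],[7.6,-4.6,0],[9.6,-5.8,0],[11.4,-6.9,0],[12.8,-7.8,0],[13.6,-8.3,0],[14,-8.5,0]],"twist":[0,0,0,0,0,0,0,0,0,0],"fingers":[1,1,1,1,1,1,1,1,1,1]}'
python3 -m inch '{"travel":[[0.6,-0.4,0],[1.8,-1.1,0],[3.6,-2.2,0],[5.6,-3.4,0],[7.6,-4.6,0],[9.6,-5.8,0],[11.4,-6.9,0],[12.8,-7.8,0],[13.4,-8.2,0],[13.6,-8.3,0]],"twist":[0,0,0,0,0,0,0,0,0,0],"fingers":[1,1,1,1,1,1,1,1,1,1]}'
python3 -m inch '{"travel":[[0,0,0],[0,0,0.5],[0,0,1],[0,0,1.5],[0,0,2],[0,0,2],[0,0,2],[0,0,2],[0,0,2],[0,0,2]],"twist":[0,0,0,0,0,0,0,0,0,0],"fingers":[1,1,1,1,1,1,1,1,1,1]}'
python3 -c "
from h import *
go(H(0,-45.5,59),76.07); print(inH(ctrl.read_state()['eef_pos']))
d=snap('wrist','w10.png');snap('side','s10.png')"
```

```text
clock: 15.27
eef_pos: [523.7, -131.6, 129.5]
tool_rot: [-3.14, -0.001, 1.33]
force: [0.0, -0.2, -3.1]
width: 13.2
clock: 16.1
eef_pos: [476.5, 19.8, 129.9]
tool_rot: [-3.141, -0.0, 1.329]
force: [0.5, -0.4, -2.9]
width: 12.8
clock: 16.93
eef_pos: [477.1, 18.3, 110.0]
tool_rot: [3.141, -0.0, 1.327]
force: [-0.7, 0.4, -2.9]
width: 12.9
travel cm [0.04 0.04 5.1 ] twist -0.03 | now [477.1  18.3 110. ] ang 76.04 w 12.9 F [-0.7  0.4 -2.9] t 16.93
[ -0.43439753 -45.93097169 110.02370506]
```

View pics/w10.png

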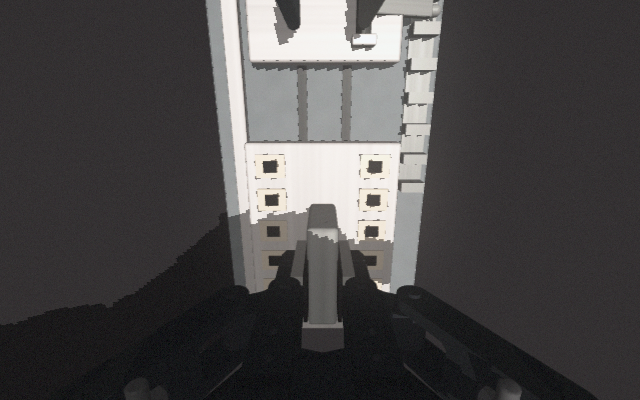

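View pics/s10.png

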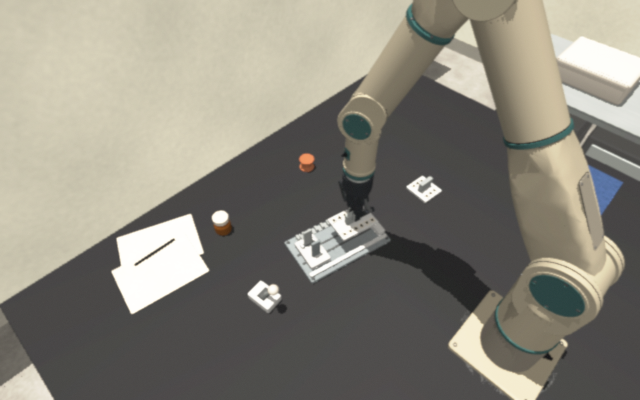

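```bash
python3 -m inch '{"travel":[[0.05,0,0.5],[0.08,0,1],[0.08,0,1.6],[0.08,0,2.2],[0.08,0,2.8],[0.08,0,3.4],[0.08,0,4],[0.08,0,4.5],[0.08,0,4.7],[0.08,0,4.7]],"twist":[0,0,0,0,0,0,0,0,0,0],"fingers":[1,1,1,1,1,1,1,1,1,1]}'
python3 -c "
from h import *
go(H(0,-45.2,57),76.07); print(inH(ctrl.read_state()['eef_pos']))
d=snap('wrist','w11.png');snap('top','t11.png')
i=cv2.imread('pics/t11.png')[195:300,230:375]; cv2.imwrite('pics/t11c.png',cv2.resize(i,None,fx=5.5,fy=5.5,interpolation=cv2.INTER_CUBIC))"
```

```text
clock: 17.87
eef_pos: [476.8, 19.1, 62.2]
tool_rot: [-3.141, 0.0, 1.327]
force: [-0.7, 0.6, -3.5]
width: 13.3
travel cm [0.01 0.09 0.52] twist -0.03 | now [476.8  19.1  62.2] ang 76.04 w 13.3 F [-0.7  0.6 -3.5] t 17.87
[ -0.91896217 -45.30226645  62.20671401]
```

View pics/t11c.png

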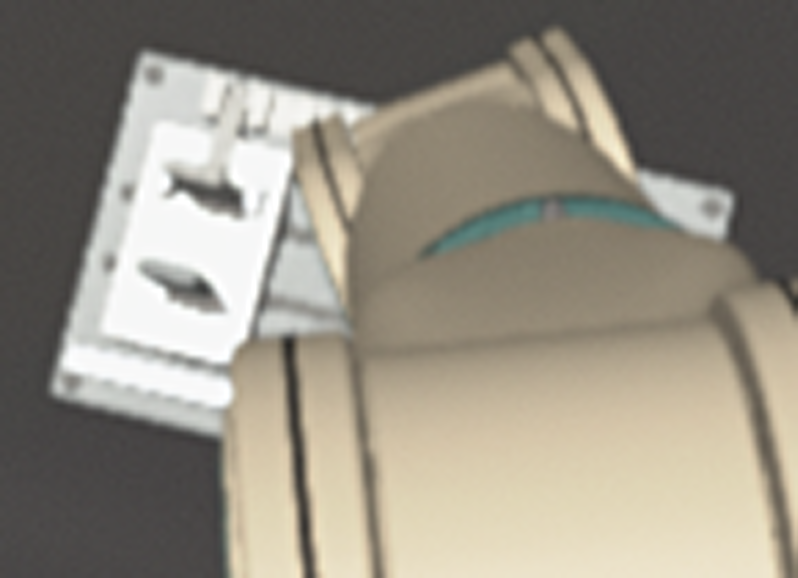

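The arm blocks the top view of the carrier. The force is unchanged below the fixed jaw's top, so there is no contact yet. I lower it slowly onto the bed.

```bash
python3 -m inch '{"travel":[[0,0,0.05],[0,0,0.1],[0,0,0.15],[0,0,0.2],[0,0,0.25],[0,0,0.3],[0,0,0.35],[0,0,0.4],[0,0,0.45],[0,0,0.45]],"twist":[0,0,0,0,0,0,0,0,0,0],"fingers":[1,1,1,1,1,1,1,1,1,1]}'
```

```text
clock: 18.8
eef_pos: [477.1, 19.1, 58.2]
tool_rot: [-3.141, 0.0, 1.327]
force: [-1.2, 0.7, -2.3]
width: 12.7
```

```bash
python3 -m inch '{"travel":[[0,0,0.03],[0,0,0.06],[0,0,0.09],[0,0,0.12],[0,0,0.15],[0,0,0.15],[0,0,0.15],[0,0,0.15],[0,0,0.15],[0,0,0.15]],"twist":[0,0,0,0,0,0,0,0,0,0],"fingers":[1,1,1,1,1,1,1,1,1,1]}'
```

```text
clock: 19.63
eef_pos: [477.1, 19.1, 57.2]
tool_rot: [3.141, 0.0, 1.327]
force: [-1.8, 0.1, 5.3]
width: 13.1
```

The carrier is on the bed: force went from -3 to +5 N at the expected height. Releasing and retreating.

```bash
python3 -m inch '{"travel":[[0,0,0],[0,0,0],[0,0,0],[0,0,0],[0,0,0],[0,0,0],[0,0,0],[0,0,0],[0,0,0],[0,0,0]],"twist":[0,0,0,0,0,0,0,0,0,0],"fingers":[1.6,2,2.5,3,4,5,6,7,8.5,8.5]}'
python3 -m inch '{"travel":[[0,0,-0.5],[0,0,-1.5],[0,0,-3],[0,0,-5],[0,0,-7],[0,0,-8.5],[0,0,-9.5],[0,0,-9.5],[0,0,-9.5],[0,0,-9.5]],"twist":[0,0,0,0,0,0,0,0,0,0],"fingers":[8.5,8.5,8.5,8.5,8.5,8.5,8.5,8.5,8.5,8.5]}'
python3 -c "
from h import *
d=snap('wrist','w12.png')
go(H(-2.5,85,150),76.07)"
```

```text
clock: 20.47
eef_pos: [477.1, 19.1, 56.8]
tool_rot: [3.142, -0.0, 1.327]
force: [-0.5, -0.3, 1.6]
width: 85.0
clock: 21.3
eef_pos: [476.8, 18.9, 151.7]
tool_rot: [-3.141, 0.0, 1.327]
force: [0.2, 0.1, -0.3]
width: 84.8
travel cm [13.04 -0.15  0.13] twist -0.03 | now [476.6  19.  151.4] ang 76.04 w 85.0 F [-1.  -0.2  0.5] t 21.35
```

View pics/w12.png

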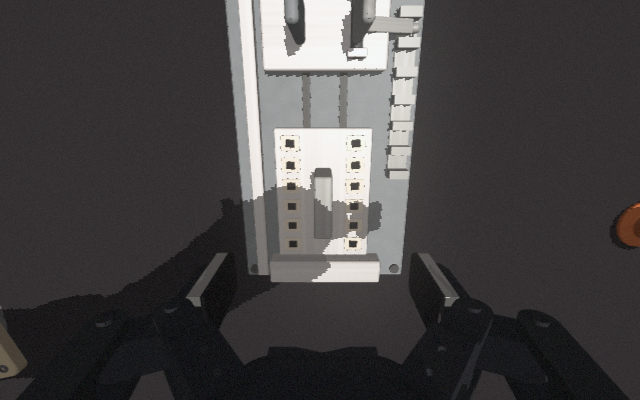

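The carrier lies flat and square between the jaws, with the pawl still in the last notch. Going back to the jaw grip.

```bash
python3 -m inch '{"travel":[[1,0,0],[3,0,0],[5.5,0,0],[8,0,0],[10.5,-0.1,0],[12.3,-0.1,0],[13,-0.1,0],[13,-0.1,0],[13,-0.1,0],[13,-0.1,0]],"twist":[0,0,0,0,0,0,0,0,0,0],"fingers":[8.5,8.5,8.5,8.5,8.5,8.5,8.5,8.5,8.5,8.5]}'
python3 -c "
from h import *
go([505.8,145.4,82],76.07)
d=snap('wrist','w13.png')"
```

```text
clock: 22.18
eef_pos: [507.0, 143.8, 151.4]
tool_rot: [-3.141, 0.002, 1.325]
force: [-0.5, -0.2, 0.4]
width: 85.4
travel cm [ 0.14 -0.15  6.94] twist -0.13 | now [507.  143.8 151.4] ang 75.94 w 85.4 F [-0.5 -0.2  0.4] t 22.18
```

View pics/w13.png

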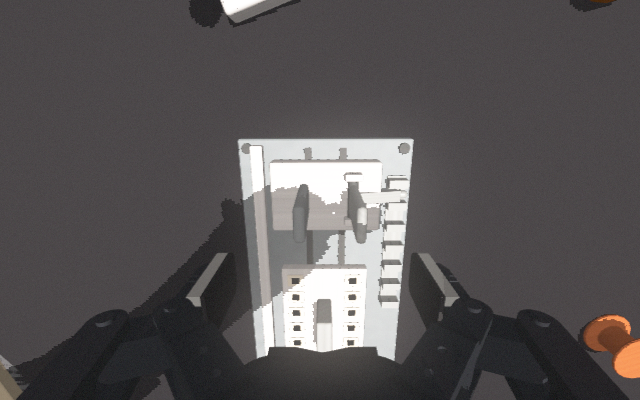

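```bash
python3 -m inch '{"travel":[[0.1,-0.1,0.7],[0.1,-0.1,1.5],[0.1,-0.1,2.4],[0.1,-0.1,3.3],[0.1,-0.1,4.2],[0.1,-0.1,5.1],[0.1,-0.1,6],[0.1,-0.1,6.6],[0.1,-0.1,6.9],[0.1,-0.1,6.9]],"twist":[0,0,0,0,0,0,0,0,0,0],"fingers":[8.5,8.5,8.5,8.5,8.5,8.5,8.5,8.5,8.5,8.5]}'
python3 -m inch '{"travel":[[0,0,0],[0,0,0],[0,0,0],[0,0,0],[0,0,0],[0,0,-0.1],[0,0,-0.2],[0,0,-0.2],[0,0,-0.2],[0,0,-0.2]],"twist":[0,0,0,0,0,0,0,0,0,0],"fingers":[6,5,4,3,2,2,2,2,2,2]}'
python3 -m inch '{"travel":[[0,0,0],[0,0,0],[0,0,0],[0,0,0],[0,0,0],[0,0,0],[0,0,0],[0,0,0],[0,0,0],[0,0,0]],"twist":[0,0,0,0,0,0,0,0,0,0],"fingers":[2,2,2,2,2,2,2,2,2,2]}'
python3 -c "
from h import *
go([505.8,145.4,82],76.07);print(inH(ctrl.read_state()['eef_pos']))
d=snap('wrist','w14.png')"
```

```text
clock: 23.07
eef_pos: [506.4, 146.6, 82.0]
tool_rot: [-3.14, 0.001, 1.327]
force: [-0.5, -0.1, 1.0]
width: 84.7
clock: 23.9
eef_pos: [506.7, 147.4, 85.3]
tool_rot: [3.141, -0.001, 1.328]
force: [-4.2, 2.4, 6.4]
width: 35.5
clock: 24.73
eef_pos: [506.8, 147.4, 85.3]
tool_rot: [3.141, -0.001, 1.328]
force: [-4.8, 2.6, 5.5]
width: 35.6
travel cm [-0.22 -0.05  0.33] twist 0.0 | now [506.8 147.4  85.3] ang 76.07 w 35.6 F [-4.8  2.6  5.5] t 24.73
[-2.73889476 86.49451369 85.27839053]
```

View pics/w14.png

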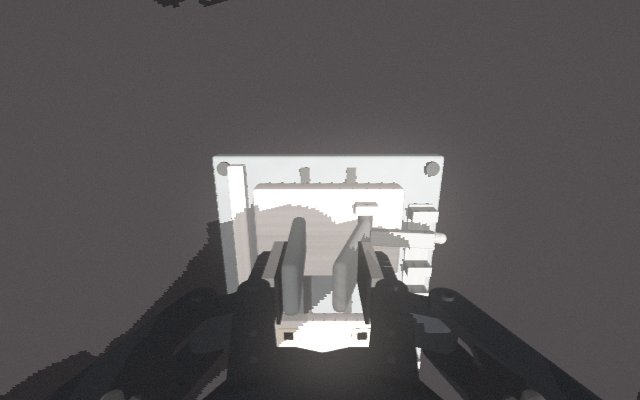

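```bash
python3 -m inch '{"travel":[[-0.1,0,0],[-0.3,0,0],[-0.7,0,0],[-1.2,0,0],[-1.8,0,0],[-2.3,0,0],[-2.7,0,0],[-2.9,0,0],[-3,0,0],[-3,0,0]],"twist":[0,0,0,0,0,0,0,0,0,0],"fingers":[2,2,2,2,2,2,2,2,2,2]}'
python3 -c "
from h import *
go(H(-2.7,45.1,85.3),76.07);print(inH(ctrl.read_state()['eef_pos']))
d=snap('wrist','w15.png')"
```

```text
clock: 25.62
eef_pos: [499.4, 117.6, 85.3]
tool_rot: [3.142, -0.0, 1.327]
force: [-4.9, 1.2, 5.5]
width: 35.8
travel cm [-1.07 -0.   -0.  ] twist -0.02 | now [499.4 117.6  85.3] ang 76.05 w 35.8 F [-4.9  1.2  5.5] t 25.62
[-2.69473656 55.77616307 85.2696662 ]
```

View pics/w15.png

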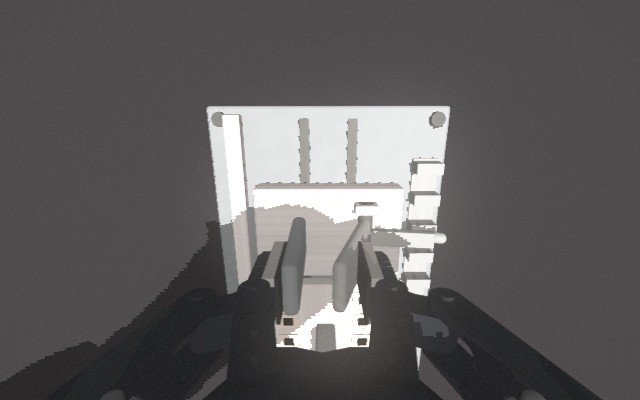

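```bash
python3 -m inch '{"travel":[[-0.1,0,0],[-0.2,0,0],[-0.35,0,0],[-0.5,0,0],[-0.65,0,0],[-0.8,0,0],[-0.9,0,0],[-1,0,0],[-1.05,0,0],[-1.05,0,0]],"twist":[0,0,0,0,0,0,0,0,0,0],"fingers":[2,2,2,2,2,2,2,2,2,2]}'
python3 -c "
from h import *
go(H(-2.7,45.1,85.3),76.07);print(inH(ctrl.read_state()['eef_pos']))
d=snap('wrist','w16.png')"
```

```text
clock: 26.5
eef_pos: [496.9, 107.7, 85.3]
tool_rot: [3.141, -0.0, 1.327]
force: [-3.7, 2.7, 5.6]
width: 35.5
travel cm [-0.05  0.   -0.  ] twist -0.01 | now [496.9 107.7  85.3] ang 76.06 w 35.5 F [-3.7  2.7  5.6] t 26.5
[-2.71849712 45.60114299 85.27607717]
```

View pics/w16.png

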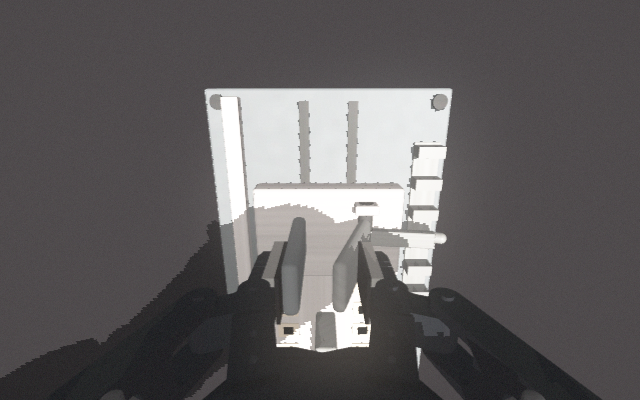

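Two empty notches (0.10 and 0.08) lie above the pawl, so it stands at 0.06 and no contact force has appeared. Release.

```bash
python3 -m inch '{"travel":[[0,0,0],[0,0,0],[0,0,0],[0,0,0],[0,0,0],[0,0,0],[0,0,0],[0,0,0],[0,0,0],[0,0,0]],"twist":[0,0,0,0,0,0,0,0,0,0],"fingers":[3.8,4.2,4.6,5,5.5,6,7,8,8.5,8.5]}'
python3 -m inch '{"travel":[[0,0,-1],[0,0,-2.5],[0,0,-4.5],[0,0,-6.5],[0,0,-8],[0,0,-9],[0,0,-9],[0,0,-9],[0,0,-9],[0,0,-9]],"twist":[0,0,0,0,0,0,0,0,0,0],"fingers":[8.5,8.5,8.5,8.5,8.5,8.5,8.5,8.5,8.5,8.5]}'
python3 -c "
from h import *
d=snap('wrist','w17.png')
go([485,320,180],76.07)
i=cv2.imread('pics/w17.png')[80:400,160:480]; cv2.imwrite('pics/w17c.png',cv2.resize(i,None,fx=1.8,fy=1.8,interpolation=cv2.INTER_CUBIC))"
```

```text
clock: 27.38
eef_pos: [496.6, 107.3, 84.7]
tool_rot: [-3.141, 0.0, 1.327]
force: [-0.0, -0.9, -0.1]
width: 85.0
clock: 28.22
eef_pos: [496.3, 107.2, 173.9]
tool_rot: [-3.14, 0.001, 1.327]
force: [-0.0, 0.3, 0.5]
width: 84.9
travel cm [20.38 -6.24 -0.62] twist -0.03 | now [496.4 107.2 173.9] ang 76.04 w 84.9 F [-0.1 -0.3 -0.4] t 28.27
```

View pics/w17c.png

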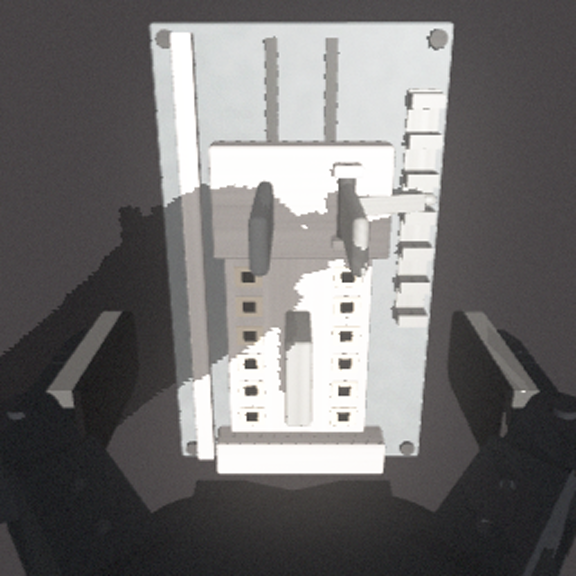

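The jaw is latched against the carrier's end. Next I measure the valve in top0 and side0.

Run:
```python
from h import *
D=vision.get_image('top');S=vision.get_image('side')
i=cv2.imread('pics/side0.png')[275:320,240:300]; j=cv2.imread('pics/top0.png')[220:275,160:215]
cv2.imwrite('pics/v.png',np.hstack([cv2.resize(i,(400,300),interpolation=cv2.INTER_CUBIC),cv2.resize(j,(300,300),interpolation=cv2.INTER_CUBIC)]))
for n in ('top0','side0'):
  im=cv2.imread(f'pics/{n}.png'); hsv=cv2.cvtColor(im,cv2.COLOR_BGR2HSV)
  x0,y0,x1,y1=(165,215,215,275) if n=='top0' else (240,275,300,320)
  c=hsv[y0:y1,x0:x1]; m=((c[...,1]>25)&(c[...,1]<110)&(c[...,2]>110)).astype(np.uint8)
  nn,l,st,ce=cv2.connectedComponentsWithStats(m)
  for k in range(1,nn):
    if st[k][4]>15: print(n,st[k],ce[k]+[x0,y0])
```

```text
top0 [11 35 12 12 92] [181.5        255.88043478]
side0 [28  9 11 11 47] [273.82978723 289.38297872]
```

View pics/v.png

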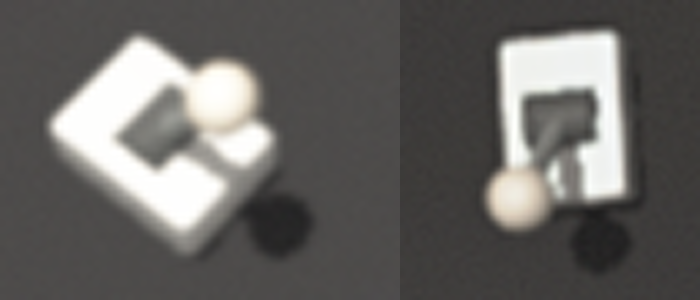

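Run:
```python
from h import *
D=vision.get_image('top');S=vision.get_image('side')
b=onz(D,181.5,255.9,92); s=onz(S,273.8,289.0,92); print('ball',b.round(1),s.round(1),tri(ray(D,181.5,255.9),ray(S,273.8,289.)))
f=lambda u,v:onz(D,(u-400+.5)/5.4545-.5+160,(v+.5)/5.4545-.5+220,25)[:2]
TL,TR,BR=f(499,42),f(618,29),f(633,196)
c=(TL+BR)/2; print(TL,TR,BR,c,np.linalg.norm(TL-TR),np.linalg.norm(TR-BR),'yaw',np.degrees(np.arctan2(*(TR-BR)[::-1])),np.degrees(np.arctan2(*(TL-TR)[::-1]))-90)
v=c-b[:2]; print('ball->hinge',v,np.hypot(*v),np.degrees(np.arctan2(v[1],v[0])))
```

```text
ball [465.  316.7  92. ] [466.9 316.1  92. ] (array([465.34347329, 316.42099957,  94.18566596]), np.float64(1.256111410267312))
[536.09817325 347.46507514] [541.40710637 296.97510852] [470.67244777 288.02946153] [503.38531051 317.74726834] 50.76831196842593 71.29808220603798 yaw 7.207798545630824 6.002495959958594
ball->hinge [38.40261125  1.0725446 ] 38.41758585656368 1.59979507059734
```

The block measures 71 x 51 mm, centred at (503, 318) with yaw ≈6.5°. The two-view ball position is (465, 316, 94) against a given height of 92. I'll push it in +x with closed fingers.

```bash
python3 -c "
from h import *
go([408,311,175],96)"
```

```text
travel cm [ 17.62 -13.53  -0.06] twist -19.96 | now [496.8 107.3 174.3] ang 76.04 w 84.9 F [-0.6 -0.5  0.4] t 28.47
```

```bash
python3 -m inch '{"travel":[[1,-0.8,0],[3,-2.3,0],[5.5,-4.2,0],[8,-6.1,0],[10.5,-8.1,0],[13,-10,0],[15.3,-11.8,0],[16.8,-12.9,0],[17.6,-13.5,0],[17.6,-13.5,0]],"twist":[-2,-4,-6,-8,-10,-13,-16,-18,-20,-20],"fingers":[7,6,5,4,3,2,1,0,0,0]}'
python3 -c "
from h import *
go([408,311,104],96); snap('wrist','w18.png')"
```

```text
clock: 29.3
eef_pos: [406.7, 313.7, 174.9]
tool_rot: [-3.141, -0.002, 1.683]
force: [-0.1, 0.4, -0.2]
width: -0.3
travel cm [-0.3   0.1   7.08] twist 0.44 | now [406.7 313.7 174.9] ang 96.44 w -0.3 F [-0.1  0.4 -0.2] t 29.3
```

View pics/w18.png

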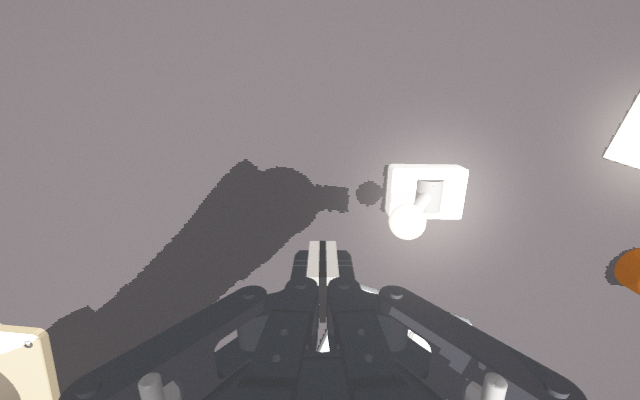

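```bash
python3 -c "
from h import *
d=vision.get_image('wrist'); p=onz(d,407,221.5,92); print(p)
s=ctrl.read_state(); M=R.from_euler('xyz',s['tool_rot']).as_matrix(); print((M.T@(p-s['eef_pos'])).round(1))
go([410,312.5,108],96.3)"
```

```text
[469.03760863 313.51628337  92.        ]
[-2.6 60.6 82.6]
travel cm [0.25 0.18 6.66] twist -0.28 | now [408.5 309.9 174.6] ang 96.02 w 0.0 F [ 0.5 -0.4 -0.5] t 29.4
```

```bash
python3 -m inch '{"travel":[[0.2,0,0.8],[0.3,0,1.6],[0.4,0,2.5],[0.4,0,3.5],[0.4,0,4.5],[0.4,0,5.5],[0.4,0,6.2],[0.4,0,6.6],[0.4,0,6.6],[0.4,0,6.6]],"twist":[0,0,0,0,0,0,0,0,0,0],"fingers":[0,0,0,0,0,0,0,0,0,0]}'
python3 -c "
from h import *
go([514,325,108],96); snap('wrist','w19.png')"
```

```text
clock: 30.23
eef_pos: [408.0, 314.8, 108.7]
tool_rot: [-3.141, 0.0, 1.676]
force: [0.6, -0.0, 0.5]
width: -0.3
travel cm [-0.1  10.65  0.06] twist 0.05 | now [408.  314.8 108.7] ang 96.05 w -0.3 F [ 0.6 -0.   0.5] t 30.23
```

View pics/w19.png

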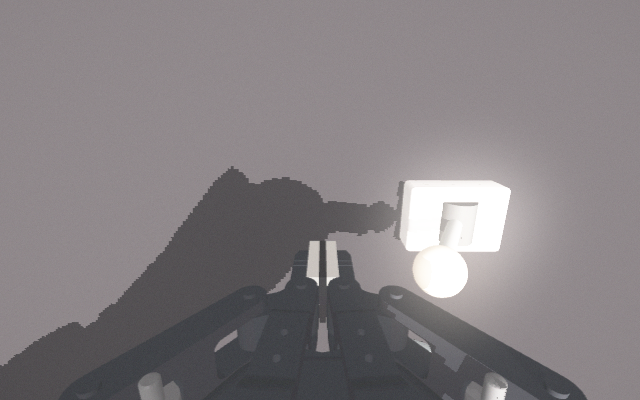

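```bash
python3 -m inch '{"travel":[[0,0.3,0],[0,0.8,0],[0,1.5,0],[0,2.2,0],[0,2.9,0],[0,3.6,0],[0,4.3,0],[0,4.8,0],[0,5.2,0],[0,5.2,0]],"twist":[0,0,0,0,0,0,0,0,0,0],"fingers":[0,0,0,0,0,0,0,0,0,0]}'
python3 -c "
from h import *
go([514,325,108],96); snap('wrist','w20.png')"
```

```text
clock: 31.12
eef_pos: [461.1, 320.2, 108.7]
tool_rot: [3.14, -0.0, 1.675]
force: [-0.2, -0.1, 0.2]
width: -0.1
travel cm [-0.07  5.31  0.08] twist -0.02 | now [461.1 320.2 108.7] ang 95.98 w -0.1 F [-0.2 -0.1  0.2] t 31.12
```

View pics/w20.png

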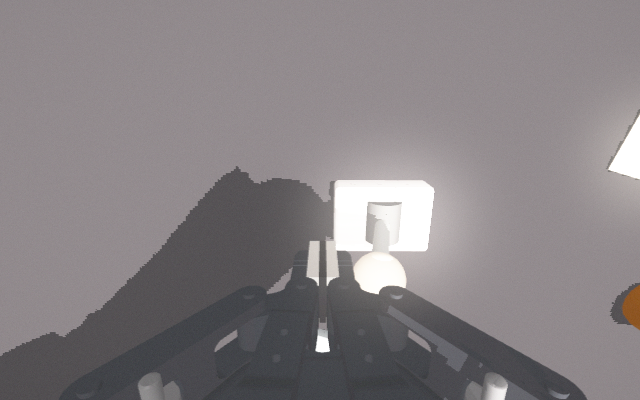

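The ball is moving with the fingers; the lever is now near upright. Continuing.

```bash
python3 -m inch '{"travel":[[0,0.3,0],[0,0.8,0],[0,1.4,0],[0,2,0],[0,2.6,0],[0,3.2,0],[0,3.8,0],[0,4.3,0],[0,4.6,0],[0,4.6,0]],"twist":[0,0,0,0,0,0,0,0,0,0],"fingers":[0,0,0,0,0,0,0,0,0,0]}'
python3 -c "
from h import *
go([514,325,108],96); snap('wrist','w21.png')"
```

```text
clock: 32.0
eef_pos: [506.4, 324.9, 108.6]
tool_rot: [3.141, -0.0, 1.675]
force: [-0.5, -0.2, 0.2]
width: -0.2
travel cm [-0.07  0.75  0.07] twist -0.0 | now [506.4 324.9 108.6] ang 96.0 w -0.2 F [-0.5 -0.2  0.2] t 32.0
```

View pics/w21.png

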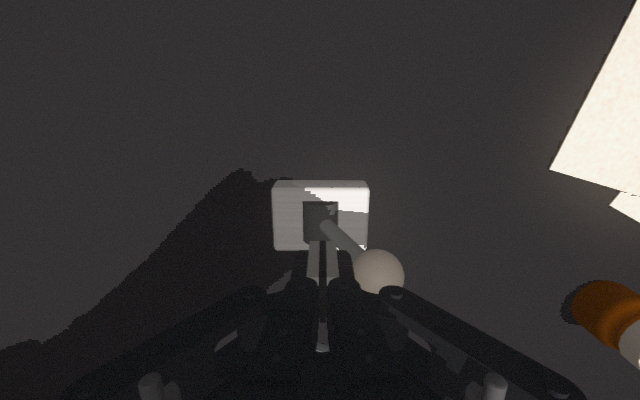

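```bash
python3 -m inch '{"travel":[[0,0.1,0],[0,0.2,0],[0,0.3,0],[0,0.4,0],[0,0.5,0],[0,0.6,0],[0,0.6,0],[0,0.6,0],[0,0.6,0],[0,0.6,0]],"twist":[0,0,0,0,0,0,0,0,0,0],"fingers":[0,0,0,0,0,0,0,0,0,0]}'
```

```text
clock: 32.88
eef_pos: [511.6, 325.7, 108.9]
tool_rot: [3.141, -0.0, 1.676]
force: [-0.7, 0.2, -0.8]
width: -0.2
```

```bash
python3 -m inch '{"travel":[[0,0.05,0],[0,0.1,0],[0,0.15,0],[0,0.2,0],[0,0.25,0],[0,0.3,0],[0,0.3,0],[0,0.3,0],[0,0.3,0],[0,0.3,0]],"twist":[0,0,0,0,0,0,0,0,0,0],"fingers":[0,0,0,0,0,0,0,0,0,0]}'
```

```text
clock: 33.72
eef_pos: [514.6, 326.0, 108.9]
tool_rot: [3.141, -0.0, 1.676]
force: [-0.5, 0.2, -0.4]
width: -0.1
```

```bash
python3 -m inch '{"travel":[[0,0.05,0],[0,0.1,0],[0,0.15,0],[0,0.2,0],[0,0.25,0],[0,0.3,0],[0,0.3,0],[0,0.3,0],[0,0.3,0],[0,0.3,0]],"twist":[0,0,0,0,0,0,0,0,0,0],"fingers":[0,0,0,0,0,0,0,0,0,0]}'
python3 -c "
from h import *
go([514,325,108],96); snap('wrist','w22.png')"
```

```text
clock: 34.55
eef_pos: [517.3, 326.2, 108.8]
tool_rot: [-3.141, 0.0, 1.676]
force: [-0.9, -0.5, -1.5]
width: -0.1
travel cm [-0.09 -0.34  0.08] twist 0.04 | now [517.3 326.2 108.8] ang 96.04 w -0.1 F [-0.9 -0.5 -1.5] t 34.55
```

View pics/w22.png

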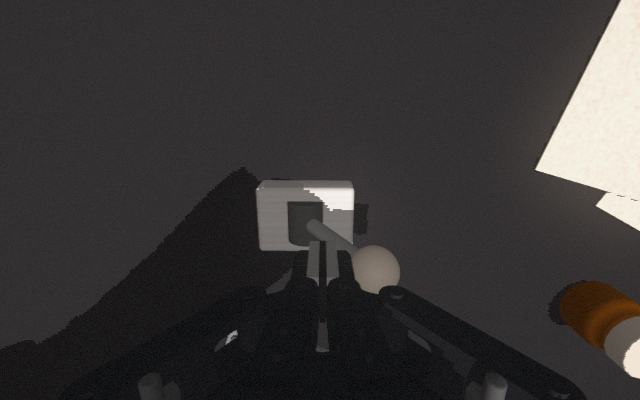

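```bash
for k in 1; do python3 -m inch '{"travel":[[0,0.05,0],[0,0.1,0],[0,0.15,0],[0,0.2,0],[0,0.25,0],[0,0.3,0],[0,0.3,0],[0,0.3,0],[0,0.3,0],[0,0.3,0]],"twist":[0,0,0,0,0,0,0,0,0,0],"fingers":[0,0,0,0,0,0,0,0,0,0]}'; done
```

```text
clock: 35.43
eef_pos: [517.9, 326.4, 108.5]
tool_rot: [-3.137, 0.001, 1.677]
force: [-7.3, -1.4, 2.6]
width: 0.1
```

The tool stalled with 7 N where about 1 N moves the lever, so it is at the end stop. Backing off, lifting, and clearing the views.

```bash
python3 -m inch '{"travel":[[0,-0.5,0],[0,-1.5,0],[0,-3,0],[0,-5,-1],[0,-7,-3],[0,-8.5,-5],[0,-9.5,-7],[0,-10,-9],[0,-10,-10],[0,-10,-10]],"twist":[0,0,0,0,0,0,0,0,0,0],"fingers":[0,0,0,0,0,0,0,0,0,0]}'
python3 -c "
from h import *
go([250,420,250],96)"
```

```text
clock: 36.27
eef_pos: [423.2, 317.4, 211.4]
tool_rot: [3.135, -0.003, 1.676]
force: [0.4, 0.6, 0.1]
width: -0.1
travel cm [ 12.03 -16.12  -3.92] twist 0.03 | now [423.2 317.4 211.4] ang 96.03 w -0.1 F [0.4 0.6 0.1] t 36.27
```

```bash
python3 -m inch '{"travel":[[1.5,-2,-0.5],[3,-4,-1],[4.5,-6,-1.5],[6,-8,-2],[7.5,-10,-2.5],[9,-12,-3],[10.5,-14,-3.5],[11.5,-15.3,-3.9],[12,-16,-3.9],[12,-16,-3.9]],"twist":[0,0,0,0,0,0,0,0,0,0],"fingers":[0,0,0,0,0,0,0,0,0,0]}'
python3 -c "
from h import *
snap('top','t23.png');snap('side','s23.png')
i=cv2.imread('pics/t23.png')[195:300,160:375]; cv2.imwrite('pics/t23c.png',cv2.resize(i,None,fx=3.7,fy=3.7,interpolation=cv2.INTER_CUBIC))
i=cv2.imread('pics/s23.png')[170:330,220:420]; cv2.imwrite('pics/s23c.png',cv2.resize(i,None,fx=3.7,fy=3.7,interpolation=cv2.INTER_CUBIC))"
```

```text
clock: 37.1
eef_pos: [248.2, 419.8, 247.2]
tool_rot: [-3.141, -0.001, 1.679]
force: [-0.3, 0.3, 0.8]
width: -0.1
```

View pics/t23c.png

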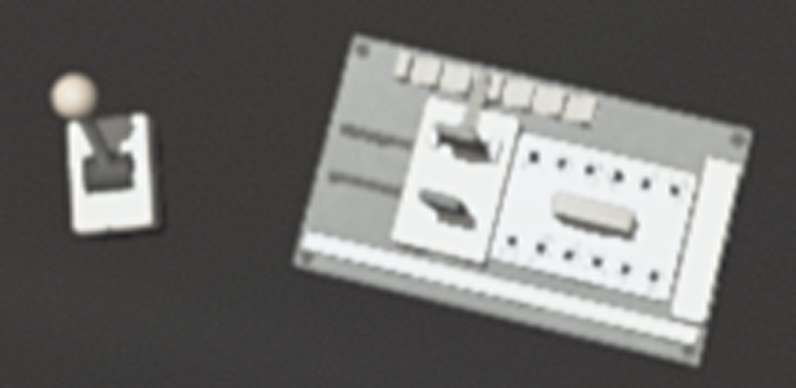

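View pics/s23c.png

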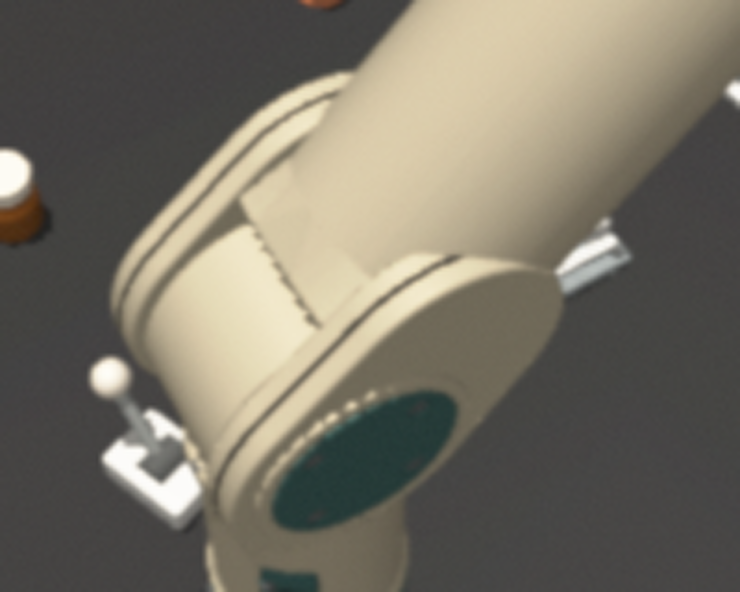

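View pics/t23.png

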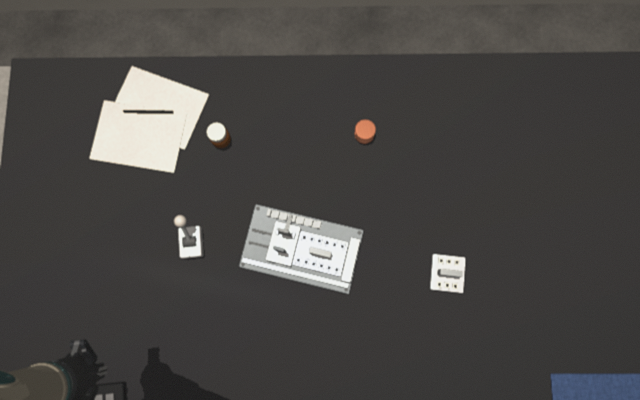

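The top view shows the carrier between the jaws, the valve leaning to +x, and the short carrier, jar and spool where they were. Now the numbers.

Run:
```python
from h import *
D=vision.get_image('top'); d=D['frame']; hsv=cv2.cvtColor(d,cv2.COLOR_RGB2HSV)
x0,y0=160,195;c=hsv[195:230,160:205]; m=((c[...,1]>25)&(c[...,1]<110)&(c[...,2]>110)).astype(np.uint8)
n,l,st,ce=cv2.connectedComponentsWithStats(m)
for k in range(1,n):
  if st[k][4]>40: p=ce[k]+[x0,y0]; b=onz(D,*p,92); print('ball',p,b.round(1),'travel',np.linalg.norm(b[:2]-[465,316.7]).round(1))
G=cv2.resize(cv2.cvtColor(d,cv2.COLOR_RGB2GRAY),None,fx=4,fy=4,interpolation=cv2.INTER_CUBIC)
# profiles along slide at hx=-33 (clear of post), at z of each top
from scipy.ndimage import map_coordinates
for hx in (-31,-36):
  for z,lo,hi in ((30,66,82),(30,6,22),(22,4,20),(22,-112,-95),(30,-112,-95)):
    ys=np.arange(lo,hi,1.); P=np.array([proj(D,H(hx,y,z)) for y in ys]); v=map_coordinates(cv2.cvtColor(d,cv2.COLOR_RGB2GRAY).astype(float),[P[:,1],P[:,0]],order=1)
    print(hx,z,lo,v.astype(int).tolist())
print(ctrl.read_state()['qd'].round(3),ctrl.read_state()['clock'])
```

```text
ball [179.67346939 220.57142857] [542.1 324.   92. ] travel 77.4
-31 30 66 [240, 241, 241, 238, 230, 220, 202, 185, 176, 172, 170, 171, 172, 172, 172, 172]
-31 30 6 [243, 242, 233, 216, 199, 187, 178, 199, 224, 237, 240, 241, 241, 241, 241, 241]
-31 22 4 [237, 241, 243, 243, 241, 228, 213, 197, 185, 184, 209, 233, 238, 240, 241, 241]
-31 22 -112 [240, 240, 241, 241, 238, 234, 211, 189, 187, 197, 210, 226, 238, 240, 240, 239, 236]
-31 30 -112 [240, 240, 241, 241, 238, 234, 215, 194, 188, 199, 213, 226, 237, 239, 240, 238, 235]
-36 30 66 [241, 241, 241, 239, 232, 213, 195, 182, 170, 168, 169, 171, 171, 172, 172, 171]
-36 30 6 [240, 240, 238, 224, 200, 183, 200, 218, 229, 237, 241, 241, 241, 241, 241, 241]
-36 22 4 [229, 231, 237, 240, 239, 238, 214, 190, 189, 205, 221, 231, 239, 241, 241, 241]
-36 22 -112 [240, 240, 240, 240, 236, 220, 203, 192, 182, 190, 214, 235, 239, 242, 241, 240, 239]
-36 30 -112 [240, 240, 240, 240, 239, 223, 204, 191, 182, 184, 209, 234, 238, 242, 242, 240, 239]
[ 0.009 -0.004 -0.     0.001 -0.002  0.002 -0.003] 37.25
```

```bash
python3 -c "
from h import *
print(ctrl.finish_job())"
```

```text
the job is handed in; nothing more can be done
None
```

The long carrier is loaded in the holder, the jaw is latched at notch 0.06, and the vacuum valve is fully over. I handed the job in at about 37 s of the 70 s allowed.

**What I did:** I squeezed the lever to its post, slid the jaw to the widest notch and let it latch. I lowered the carrier onto the bed in sub-millimetre steps, pressing down with about 8 N at contact, and released it. Then I squeezed again, slid the jaw back to 0.06, let it latch, and pushed the valve lever to its stop.

**Last checks:**
- **Jaw:** its measured centre is at holder y ≈ 42.5, against 43 expected for notch 0.06. The pawl shows two empty notches beyond it. Post and lever measure roughly 46 mm across, close to the at-rest 48 mm, so the lever is back at rest.
- **Carrier:** it lies flat and square, with about 2 mm clear at each jaw.
- **Valve:** the ball travelled 77.4 mm (77 expected), and the tool stalled at about 7 N on the stop.
- **Bystanders:** the short carrier, spool and jar look unmoved in the top view. The robot was clear of everything when I handed in.

**What disagreed or went unchecked:**
- The top and wrist cameras differed by 1–2.5 mm, within the stated calibration.
- When squeezed, the gripper read about 36 mm across the post and lever instead of 34, but the pawl was clear and the jaw slid freely.
- The final side view of the holder was blocked by the arm, so the last holder checks rest on the top and wrist views only.

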